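# Put a finished casting away in a paddle-latched parts case

### The job

Put the taller of the two cover castings that stand on the bench away in the blue parts case: pull up the black paddle recessed in the lid to trip the latch, and raise the lid by it. Set the casting down flat, flange down, in the empty insert next to the casting already stored (do not drop it), then shut the lid until its latch catches, with the paddle flush again. Leave the other casting, the stored one and everything else on the bench where they are.

Things in the scene. Friction and masses are not known exactly. Their poses are not given: they have to be found in the camera images.
- case: blue steel parts case, fixed to the bench, 220 (x) by 300 (y) by 114 mm high with the lid shut; origin: centre of its underside, z up, +x towards the hinged rear side, -x its front (towards the robot at yaw 0). Its walls are 3 mm thick and their rim is 78 mm up. On each end (+-y) a flat bail handle stands out 9 mm.
- lid_hinge (a point): middle of the lid's hinge line, which runs along the case's y at the rear rim: 110 mm behind the case's origin and 78 mm up. It has the lid's axes: at lid = 0 the same as the case's; they turn with the lid.
- lid (a joint): angle of the lid, rad: 0 shut, 1.57 upright, 1.85 the stop. Stiff hinges: it stays where it is left; about 1 Nm raises it from shut, 0.1 (near shut) to 0.6 Nm (upright) lowers it. A spring bolt under its front edge holds it shut (0.01 rad of play) until the paddle is pulled; to snap that bolt past its strike, the last 0.1 rad needs about 8 to 10 N down near the front edge.
- lid_front (a point): middle of the front edge of the lid's top face (220 mm from the hinge line, 36 mm outward from it); moves with the lid, axes as the lid's. The lid is a blue shell 36 mm deep with a flat top: the rear 100 mm and the outer 85 mm at either side of the dish are plain sheet.
- paddle_pin (a point): the paddle's pivot pin, along the case's y: 80 mm in front of the case's origin, 8 mm below the lid's top face; axes turn with the paddle. The paddle lies in a steel dish sunk in the lid, 120 mm along y (38 mm free at each side of the paddle) and 31 mm deep under the paddle's free half, so fingertips go down at both sides; 13 mm of room behind the free end.
- paddle_grip (a point): where to pinch the paddle across its width (along y): 58 mm behind the pin, 7 mm below its top face; moves with the paddle, axes turn with it. The paddle is a black channel 44 mm wide, 78 mm long, flush with the lid's top; flat side skirts 16 mm deep along the free half. Its free end points to the rear of the case.
- paddle (a joint): angle of the paddle relative to the lid, rad: 0 flush, grows as its free rear end is pulled up out of the dish (the front end stays at the pin), 0.75 the stop. The bolt is clear from about 0.45. A spring brings it back; 3 to 6 N at the grip holds it up. Pulled on at its stop, it raises the lid. The bolt must stay drawn until the lid is 0.08 rad up.
- latch_bolt (a joint): how far the latch bolt under the lid is drawn back, m: 0 fully out (catching when the lid is shut), clear of the strike from 0.009.
- insert_empty: the empty grey plastic insert in the case, fixed, 204 (x) by 142 (y) by 40 mm outside, walls and floor 2.5 mm; origin: centre of its underside, axes as the case's; its rim is 47 mm above the bench. It fills the left or the right half of the case.
- insert_used: the same insert in the other half, with the stored casting in it; same frame.
- casting_tall: the casting to put away: light grey die-cast cover 38 mm tall, a flange 64 (x) by 82 (y) by 7 mm at the bottom and above it a boss about 39 (x) by 50 (y) mm with steep sides, easily gripped across its 39 mm; 0.28 kg or so; origin: centre of the underside, z up.
- casting_low: another, lower cover casting on the bench, 65 by 91 by 28 mm; stays there. Origin: centre of the underside.
- casting_stored: a casting like the tall one, already stored in the used insert; stays there. Origin: centre of the underside.
- deburring_tool: blue-handled deburring tool, 173 mm, on the left, behind the castings; stays. Origin: centre of the underside.
- red_file: red-handled file, 280 mm, along the left edge of the bench; stays. Origin: centre of the underside. Along the front of the bench, 330 mm ahead of the robot, runs a fixed guard bar, its top 47 mm up; on it stand a 30 mm post 1.3 m tall, 460 mm to the left of the robot, and a clear sheet as tall from 300 to 475 mm to the right. Between them the front is open.
- paste_tin: green and white tin, 67 mm across and 37 mm high, behind the case; stays. Other things on the bench are fixed: a tape roll, an aerosol can (205 mm high) and a block of burrs along the right edge, and behind the case a V block, an oil can (186 mm high) and a brush.

How it is judged:
By the outcome, as a careful person would: the job done as asked, in the order asked, and still so for the second after the job is handed in, with the robot touching nothing.
It also fails if it takes over 72 s, if anything falls off the work surface, if the arm or the gripper's body presses on something with over 40 N, if the wrist force passes 120 N, or if a joint passes its speed limit or range.

### The arm

A 6-joint arm with a two-finger parallel gripper is mounted at the origin on a cart in front of the work surface, level with it; the furniture and walls round the work are solid. World frame = base frame: x ahead of the robot, y to its left, z up, the work surface at z = 0. Lengths are in mm, angles in rad, forces in N, time in s.
With the tool pointing down it reaches from about 275 to 750 mm from the base axis. Payload 10.2 kg.
Tool frame: the origin (TCP) lies between the finger pads; the fingertips stand 17 mm ahead of it and the grasp point (between the pads) lies 2 mm behind it; y points along the fingers, x is the direction in which the jaws open and shut, and the axes are right-handed (so a half turn about y gives the same grasp; the last joint's range is limited). The gripper opens to 85 mm and grips with 20 to 120 N. Pads are 22 mm wide; open, the fingers measure 114 mm over their backs; the gripper's body (76 mm by 85 mm) begins 54 mm behind the grasp point. The pads swing forward as they close: fully open they stand 13 mm farther back than shut.
Start: joints at [0.923, 0.313, 1.498, -0, 1.331, -0.223], TCP at [216.386, 478.339, 213.894] pointing down, gripper open.
Joint ranges: [-2.94, 2.94], [-0.97, 2.17], [0.19, 2.56], [-1.23, 4.37], [0.02, 3.11], [-2.88, 2.88]. Speed limits (rad/s): [2.39, 2.39, 3.01, 3.14, 3.14, 3.14].

### API

Orientations are given as a unit quaternion [w, x, y, z].
In Python, from rig import ctrl gives the robot as it stands.
- The arm moves only by the tool jog_arm, never from a script. Its argument "targets" is a list of rows, each an object with "offset": the shift along the tool's x, y, z in m, a list of three; "yaw": the turn about the tool's y in rad. In form: [{"offset": [dx, dy, dz], "yaw": yaw}, ...]. A call has 1 to 12 rows; each row is the pose to reach, as a shift and turn from the pose measured when the call began, along the tool's axes at that moment; what a row does not reach only later rows make up. A row lasts 1/12 s, in which the tool goes at most 41.7 mm and 7.16 degrees, less where a joint would pass 70% of its speed; a pose out of reach is approached as far as the arm can. A call with a gripper value outside its range is refused whole. "fingers" is the finger opening in m, from 0 to 0.0854, set as the call begins (left out, the last holds). The fingers move at their own pace and stop on an object; "grip_force" is the grip in N (left out, the last holds). Time passes only in rows, so rows that repeat a pose let the fingers close. It gives the time, the measured TCP pose, the force and the opening at its end, in the units of the state.
- ctrl.sense(): the state, without advancing time (a new reading comes with each control period).
- ctrl.capture(name): name is "side" or "top"; returns a dict with "img" (384x512x3 uint8, red, green, blue), "intrinsics" (3x3 intrinsics, pixels), "k1" (the pictures are not rectified: a ray, as slopes to the right and down, at radius r is drawn at 1 + k1 r^2 times it, then the intrinsics apply), "T" (4x4, takes a point from camera to world coordinates). Camera axes: x right, y up, looking along -z (the intrinsics and any distortion apply to the point x, -y, -z); pixel columns grow to the right and rows downward; lengths in mm; the calibration is good to about 2 mm. A picture is of the moment at which its call begins. There is no depth.
- ctrl.finish_job(): hands the job in, once; it reports no verdict.
Trained networks look in the newest picture that a camera, given by its name, has taken for a name from the list of things; names that differ only in an ending like _2 or _b are one class to them, and where a whole thing is asked for, a point or a joint stands for the part that bears it (a point fixed in the world has none). Each returns a list of dicts, best first, with "score" (0 to 1); they miss things now and then, are a little off and sometimes report something else, mostly with a low value. They report only what shows in the picture. A call takes as long as a camera call.
- ctrl.boxes_of(camera, target): "box" ([left, top, right, bottom] in pixels, round what is visible of it).
- ctrl.regions_of(camera, target): "region" (384x512 bool, what is visible of it) and "box" ([left, top, right, bottom] in pixels, round what is visible of it).
The state is a dict: "time_s": time; "joints": joint angles; "dq": joint speeds; "tau": joint torques, N m; "eef_pos": TCP position; "ee_rot": TCP orientation; "force": force on the tool from outside, world axes, zero at the start; "wrist_torque": the same for the moment, N m; "grip_width": opening from 0.0 (shut) to 1.0 (fully open).
Only numpy, scipy, OpenCV 4.12 (cv2) and the standard library are available. Lean on these libraries where they do the work, as an engineer would, in place of code of your own. Each camera call takes 0.05 s, during which the arm holds its last target.

## Working session

There is one attempt and no reset: what is moved stays moved. The work goes in short steps, Python scripts to look and compute and a tool call to move; the robot and the scene stay as the last step left them, time stands still between calls to the robot, and variables do not carry over. Pictures are saved under pics/ and viewed, and the job is handed in when it is done.

Besides the shell and the picture viewer there is one more tool, called as a command line: name --argument value ..., lists and objects as JSON in quotes. jog_arm: Moves the arm, as the interface text tells. Its arguments: {"type":"object","properties":{"targets":{"type":"array"},"fingers":{"type":"number"},"grip_force":{"type":"number"}},"required":["targets"]}

```bash
ls; mkdir -p pics
python3 - <<'E'
from rig import ctrl
import cv2,numpy as np
for n in("side","top"):
    c=ctrl.capture(n)
    cv2.imwrite(f"pics/{n}0.png",c["img"][:,:,::-1])
    print(n,c["intrinsics"],c["k1"],np.round(c["T"],4))
print(ctrl.sense())
E
```

```text
pics
side [[391.78688664   0.         258.7307763 ]
 [  0.         391.78688664 192.44520409]
 [  0.           0.           1.        ]] -0.0785398648080771 [[-9.847000e-01  8.670000e-02 -1.509000e-01  4.682424e+02]
 [-1.740000e-01 -5.031000e-01  8.465000e-01  9.102441e+02]
 [-2.500000e-03  8.599000e-01  5.105000e-01  5.895728e+02]
 [ 0.000000e+00  0.000000e+00  0.000000e+00  1.000000e+00]]
top [[379.81307274   0.         258.05981109]
 [  0.         379.81307274 192.17790188]
 [  0.           0.           1.        ]] -0.01876391577326578 [[ 1.090000e-02  9.993000e-01 -3.510000e-02  5.591873e+02]
 [-9.997000e-01  1.010000e-02 -2.440000e-02  1.094825e+02]
 [-2.400000e-02  3.530000e-02  9.991000e-01  9.914953e+02]
 [ 0.000000e+00  0.000000e+00  0.000000e+00  1.000000e+00]]
{'time_s': 0.1, 'joints': array([ 9.22590297e-01,  3.13423058e-01,  1.49835964e+00,  1.59901213e-05,
        1.33099160e+00, -2.23367985e-01]), 'dq': array([-0.00043825, -0.00100402, -0.00328949,  0.0006064 ,  0.00063744,
       -0.00012102]), 'tau': array([ 1.51951899e-03, -4.12902546e+01, -2.60144198e+01, -2.92871582e-04,
        3.04243003e-03,  1.22494254e-05]), 'eef_pos': array([216.23078078, 478.13342801, 213.37801918]), 'ee_rot': array([-0.59403716,  0.59431304,  0.38295373, -0.38374249]), 'force': array([-0.53250681, -0.23287832,  0.09026682]), 'wrist_torque': array([0.01035421, 0.02156317, 0.00847882]), 'grip_width': 0.9973720983010843}
```

View pics/side0.png

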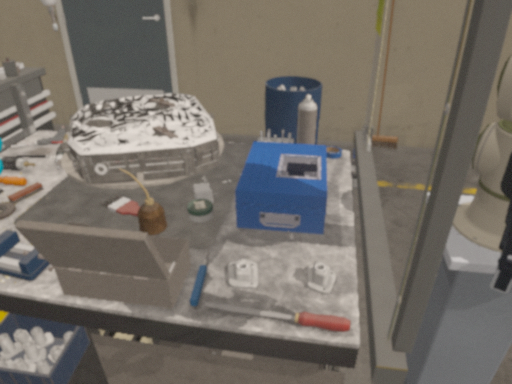

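View pics/top0.png

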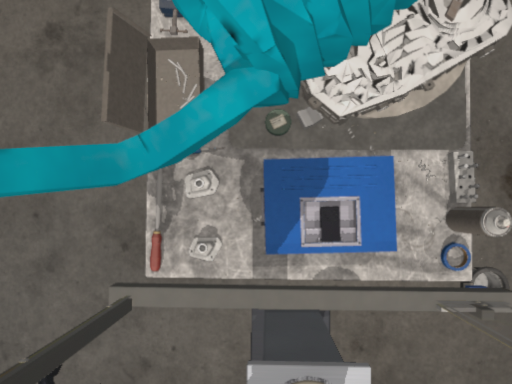

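```bash
cat > h.py <<'E'
from rig import ctrl
import cv2,numpy as np
from scipy.spatial.transform import Rotation as R
from scipy.optimize import least_squares
def proj(c,P):
    P=np.atleast_2d(np.asarray(P,float)); T=c["T"]; q=(P-T[:3,3])@T[:3,:3]
    s=np.stack([q[:,0]/-q[:,2],-q[:,1]/-q[:,2]],1); r2=(s**2).sum(1,keepdims=True)
    s=s*(1+c["k1"]*r2); K=c["intrinsics"]
    return s*[K[0,0],K[1,1]]+[K[0,2],K[1,2]]
def back(c,uv,z):
    uv=np.atleast_2d(np.asarray(uv,float)); K=c["intrinsics"]
    d=(uv-[K[0,2],K[1,2]])/[K[0,0],K[1,1]]; s=d.copy()
    for _ in range(20): s=d/(1+c["k1"]*(s**2).sum(1,keepdims=True))
    ray=np.stack([s[:,0],-s[:,1],-np.ones(len(s))],1)@c["T"][:3,:3].T; o=c["T"][:3,3]
    return o+ray*((z-o[2])/ray[:,2])[:,None]
def tool():
    s=ctrl.sense(); M=R.from_quat(np.roll(s["ee_rot"],-1)).as_matrix(); return s,M
def off(p):
    s,M=tool(); return M.T@(np.asarray(p)-s["eef_pos"])/1000
def st():
    s,M=tool(); print("t%.2f"%s["time_s"],"pos",s["eef_pos"].round(1),"F",s["force"].round(1),"tq",s["wrist_torque"].round(2),"grip",round(s["grip_width"],3)); print("x",M[:,0].round(3),"z",M[:,2].round(3),"q",s["joints"].round(3))
def crop(img,box,f,name):
    l,t,r,b=box; cv2.imwrite("pics/"+name,cv2.resize(img[t:b,l:r,::-1],None,fx=f,fy=f,interpolation=cv2.INTER_CUBIC))
E
python3 - <<'E'
from h import *
import pickle
st()
out={}
for n in("side","top"):
    c=ctrl.capture(n); out[n]=c
    for t in("case","lid","paddle","casting_tall","casting_low"):
        r=ctrl.regions_of(n,t)
        for q in r[:2]:
            m=q["region"]; ys,xs=np.nonzero(m)
            print(n,t,round(q["score"],2),np.round(q["box"],1),m.sum(),xs.mean().round(1),ys.mean().round(1))
        out[n,t]=r
pickle.dump(out,open("s0.pkl","wb"))
crop(out["top"]["img"],(160,140,420,270),3,"t1.png")
crop(out["side"]["img"],(180,120,360,340),2.7,"s1.png")
E
```

```text
t0.10 pos [216.2 478.1 213.4] F [-0.5 -0.2  0.1] tq [0.01 0.02 0.01] grip 0.997
x [ 0.412  0.911 -0.001] z [-0.911  0.412  0.   ] q [ 0.923  0.313  1.498  0.     1.331 -0.223]
side case 0.61 [232.  142.5 327.5 234.1] 7603 282.7 188.1
side case 0.58 [234.  140.8 327.4 210. ] 5348 284.0 175.4
side lid 0.81 [238.9 140.1 328.4 209.4] 5401 283.8 175.4
side lid 0.32 [305.8 263.  336.1 290.3] 667 320.8 277.3
side paddle 0.56 [286.3 163.1 317.9 173.4] 331 299.8 168.4
side casting_tall 0.61 [307.1 261.7 335.8 292.2] 705 320.6 277.1
top case 0.96 [260.6 156.1 399.3 259.2] 12755 329.2 205.2
top lid 0.56 [265.6 153.8 397.7 250.6] 12355 329.9 205.1
top paddle 0.64 [263.2 154.5 396.4 256.6] 12380 329.7 205.1
top casting_tall 0.62 [189.7 234.  222.8 260.9] 651 204.7 247.7
top casting_low 0.89 [187.2 169.2 215.1 198.7] 711 201.1 184.1
top casting_low 0.61 [196.2 146.5 213.9 155.8] 72 204.1 149.9
```

View pics/t1.png

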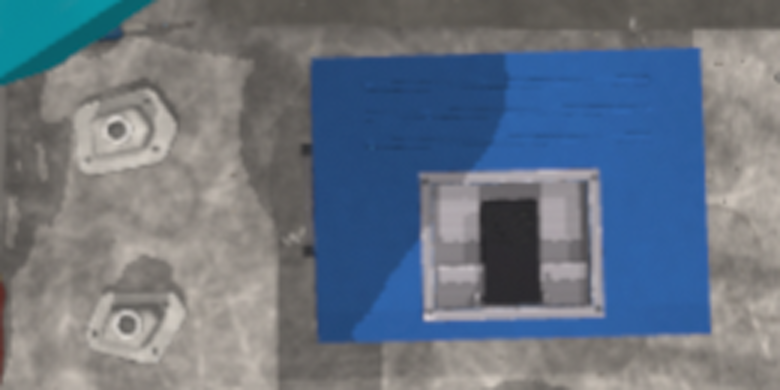

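View pics/s1.png

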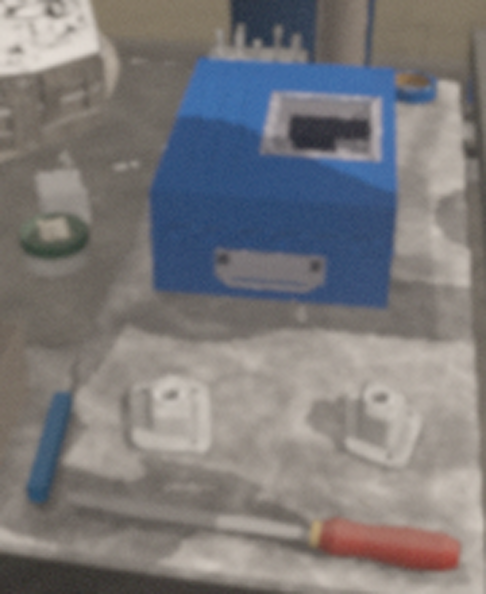

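Run:
```python
from h import *
import pickle
o=pickle.load(open("s0.pkl","rb")); T=o["top"];S=o["side"]
L=np.array([[110,150,114],[110,-150,114],[-110,-150,114],[-110,150,114.]])
tu=np.array([[264,159.7],[392.7,155.7],[397,251],[266,254]])
L2=np.vstack([L,[[110,150,0],[-110,150,0]]])
su=np.array([[237.4,189.6],[254.8,141.5],[326.3,145.9],[324.8,191.5],[237.4,227],[323.7,232.6]])
def w(p,Q):
    c,s=np.cos(p[2]),np.sin(p[2]); return Q@np.array([[c,s,0],[-s,c,0],[0,0,1]])+[p[0],p[1],0]
def f(p,a=1,b=1): return np.r_[(a*(proj(T,w(p,L))-tu)).ravel(),(b*(proj(S,w(p,L2))-su)).ravel()]
for a,b in((1,1),(1,0),(0,1)):
    r=least_squares(f,[540,-60,0],args=(a,b),loss="soft_l1");print(r.x.round(3));
    print(f(r.x).round(1))
# castings
for z in (0,28,38):
  print(z,"near",back(T,[[160+127/3,140+323/3]],z)[0].round(1),back(S,[[180+380/2.7,120+393/2.7]],z)[0].round(1),
   "far",back(T,[[160+117/3,140+129/3]],z)[0].round(1),back(S,[[180+170/2.7,120+393/2.7]],z)[0].round(1))
crop(T["img"],(180,160,230,270),7,"t2.png")
crop(S["img"],(220,250,350,300),6,"s2.png")
```

```text
[ 5.61961e+02 -3.55870e+01  3.70000e-02]
[-0.2 -0.4  1.1 -0.   0.5  0.5  0.3  0.6 -2.   0.1 -0.9 -0.8  0.1 -1.2
  2.9  4.5 -0.5  1.2 -0.   2.5]
[ 5.62364e+02 -3.45350e+01  3.80000e-02]
[-0.7 -0.5  0.6 -0.3  0.1  0.2 -0.1  0.5 -2.2  0.3 -1.1 -0.6 -0.1 -1.1
  2.8  4.7 -0.7  1.4 -0.2  2.7]
[ 5.62022e+02 -4.21200e+01  3.80000e-02]
[ 2.6 -0.3  3.9 -0.1  3.4  0.4  3.2  0.7 -1.3 -1.2 -0.6 -1.6  0.  -2.1
  3.   3.1  0.1 -0.3  0.1  0.9]
0 near [447.6 277.6   0. ] [449.  226.2   0. ] far [616.6 289.1   0. ] [621.4 255.7   0. ]
28 near [450.7 272.8  28. ] [449.9 258.7  28. ] far [614.9 284.   28. ] [614.1 286.8  28. ]
38 near [451.9 271.1  38. ] [450.2 270.3  38. ] far [614.4 282.2  38. ] [611.5 297.9  38. ]
```

View pics/t2.png

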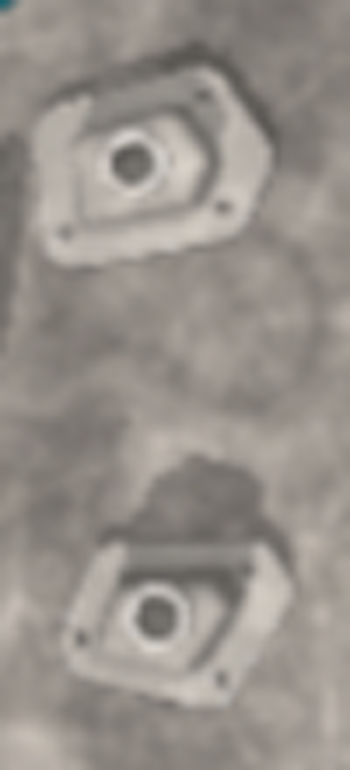

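View pics/s2.png

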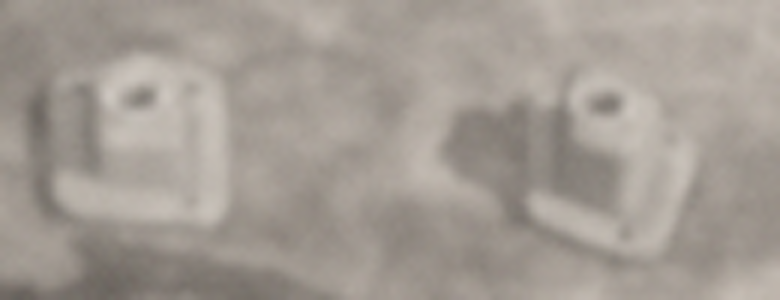

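Run:
```python
from h import *
import pickle
o=pickle.load(open("s0.pkl","rb")); 
p=(562.2,-35,.0375)
def w(p,Q):
    c,s=np.cos(p[2]),np.sin(p[2]); return np.array(Q,float)@np.array([[c,s,0],[-s,c,0],[0,0,1]])+[p[0],p[1],0]
polys=[[(110,150,114),(110,-150,114),(-110,-150,114),(-110,150,114)],[(110,150,114),(-110,150,114),(-110,150,0),(110,150,0)],
 [(-80,22,114),(-2,22,114),(-2,-22,114),(-80,-22,114)]]
for n,b in(("top",(250,145,410,265)),("side",(225,130,340,240))):
    im=o[n]["img"][b[1]:b[3],b[0]:b[2],::-1]; f=5 if n=="top" else 5
    im=cv2.resize(im,None,fx=f,fy=f,interpolation=cv2.INTER_CUBIC)
    for P in polys:
        u=(proj(o[n],w(p,P))-[b[0],b[1]]+.5)*f-.5
        cv2.polylines(im,[u.round().astype(int)],True,(0,255,255),1)
    cv2.imwrite(f"pics/ov_{n}.png",im)
```

```text
(no output)
```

View pics/ov_top.png

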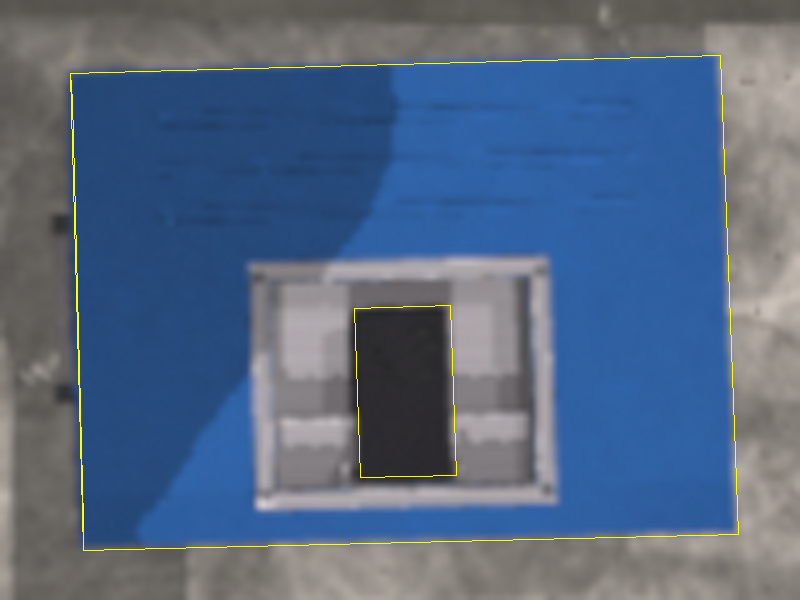

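View pics/ov_side.png

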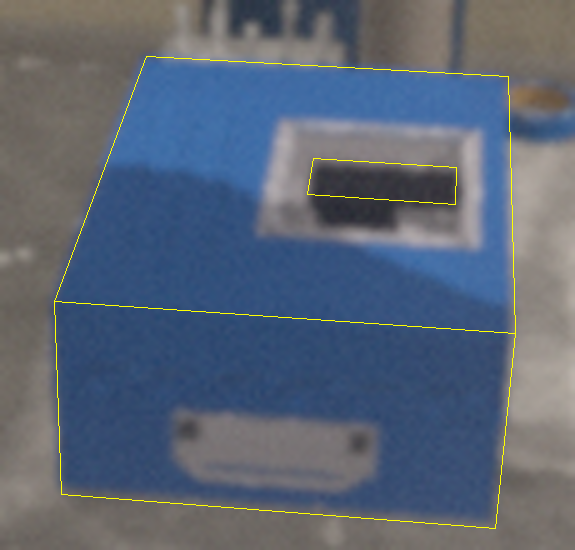

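Run:
```python
from h import *
for p in[(165,365,213),(346,200,215),(540,-35,215)]: print(off(p).round(4))
```

```text
[-1.244e-01  9.000e-04  1.000e-04]
[-0.2002 -0.0011 -0.2328]
[-0.3343 -0.0011 -0.5064]
```

jog_arm --targets '[{"offset": [-0.04,0,0],"yaw": 0},{"offset": [-0.08,0,0],"yaw": 0},{"offset": [-0.12,0,0],"yaw": 0},{"offset": [-0.132,0,-0.036],"yaw": 0},{"offset": [-0.145,0,-0.072],"yaw": 0},{"offset": [-0.158,0,-0.108],"yaw": -0.1},{"offset": [-0.17,0,-0.144],"yaw": -0.2},{"offset": [-0.182,0,-0.18],"yaw": -0.3},{"offset": [-0.196,0,-0.218],"yaw": -0.4},{"offset": [-0.212,0,-0.254],"yaw": -0.462},{"offset": [-0.228,0,-0.29],"yaw": -0.462},{"offset": [-0.244,0,-0.322],"yaw": -0.462}]' --fingers 0.066

```text
time_s: 1.7
eef_pos: [406.7, 125.9, 214.1]
ee_rot: [-0.49, 0.491, 0.51, -0.509]
force: [0.6, 1.0, -0.1]
grip_width: 0.772
```

Run:
```python
from h import *
st()
for p in[(540.2,-35,140),(540.2,-35,107)]: print(off(p).round(4))
```

```text
t1.70 pos [406.7 125.9 214.1] F [ 0.6  1.  -0.1] tq [ 0.08 -0.03  0.  ] grip 0.772
x [-0.038  0.999  0.   ] z [-0.999 -0.038 -0.001] q [ 0.024  0.091  1.771  0.     1.279 -1.585]
[-0.1658  0.0742 -0.1273]
[-0.1658  0.1072 -0.1273]
```

jog_arm --targets '[{"offset": [-0.033,0,-0.025],"yaw": 0},{"offset": [-0.066,0,-0.05],"yaw": 0},{"offset": [-0.1,0,-0.076],"yaw": 0},{"offset": [-0.133,0.01,-0.102],"yaw": 0},{"offset": [-0.166,0.03,-0.127],"yaw": 0},{"offset": [-0.166,0.055,-0.127],"yaw": 0},{"offset": [-0.166,0.07,-0.127],"yaw": 0},{"offset": [-0.166,0.07,-0.127],"yaw": 0}]'

```text
time_s: 2.37
eef_pos: [538.4, -35.4, 140.7]
ee_rot: [0.493, -0.489, -0.508, 0.51]
force: [-0.3, 0.2, 0.1]
grip_width: 0.775
```

Run:
```python
from h import *
st()
print(off((540.2,-35,107)).round(4))
c=ctrl.capture("top");crop(c["img"],(250,145,410,265),5,"t3.png")
c=ctrl.capture("side");crop(c["img"],(225,90,365,230),4,"s3.png")
```

```text
t2.37 pos [538.4 -35.4 140.7] F [-0.3  0.2  0.1] tq [0.   0.02 0.01] grip 0.775
x [-0.036  0.999  0.002] z [-0.999 -0.036  0.006] q [-0.283  0.415  1.553  0.     1.18  -1.89 ]
[ 0.0003  0.0337 -0.002 ]
```

View pics/t3.png

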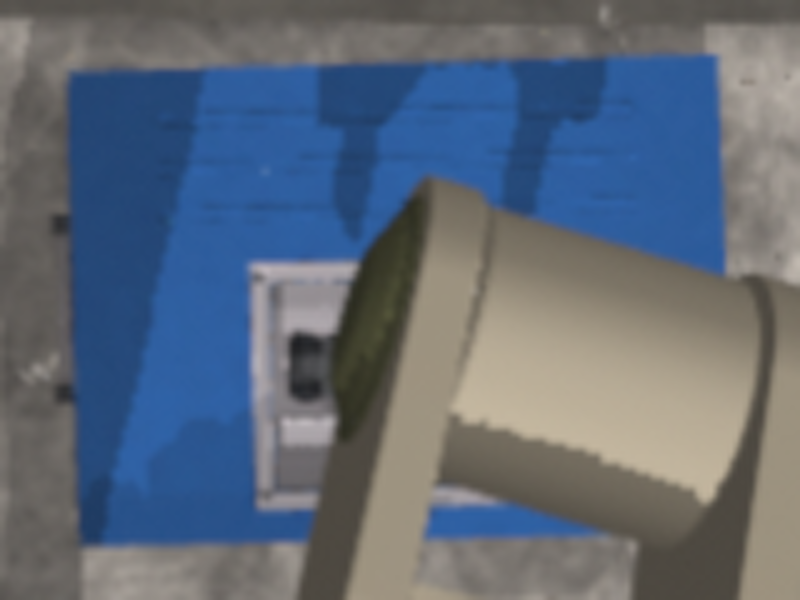

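View pics/s3.png

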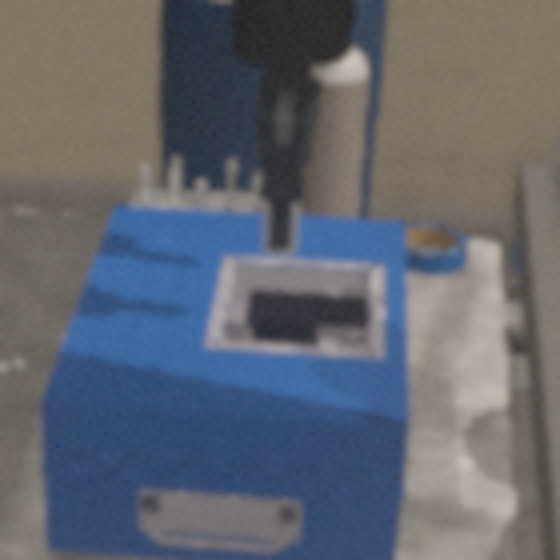

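jog_arm --targets '[{"offset": [0.0003,0.01,-0.002],"yaw": 0},{"offset": [0.0003,0.02,-0.002],"yaw": 0},{"offset": [0.0003,0.028,-0.002],"yaw": 0},{"offset": [0.0003,0.034,-0.002],"yaw": 0},{"offset": [0.0003,0.034,-0.002],"yaw": 0}]'

```text
time_s: 2.88
eef_pos: [541.2, -34.3, 109.3]
ee_rot: [0.491, -0.49, -0.509, 0.51]
force: [-0.4, -0.1, -0.4]
grip_width: 0.775
```

Run:
```python
from h import *
st()
c=ctrl.capture("side");crop(c["img"],(225,90,365,230),4,"s4.png")
```

```text
t2.88 pos [541.2 -34.3 109.3] F [-0.4 -0.1 -0.4] tq [-0.03  0.02  0.03] grip 0.775
x [-0.038  0.999  0.001] z [-0.999 -0.038  0.001] q [-0.28   0.455  1.583  0.     1.106 -1.889]
```

View pics/s4.png

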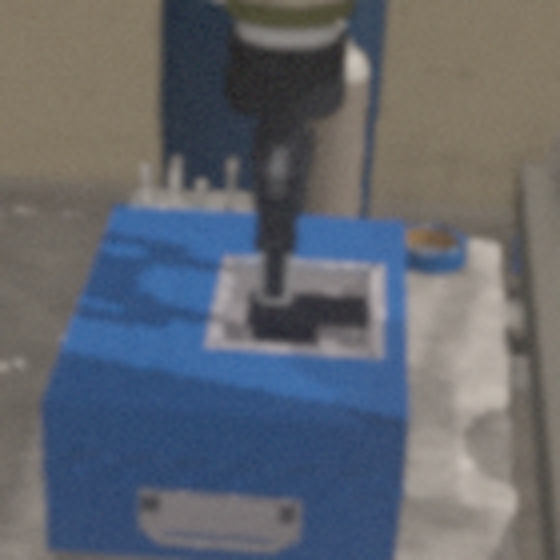

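jog_arm --targets '[{"offset": [0,0.003,0.001],"yaw": 0},{"offset": [0,0.003,0.001],"yaw": 0},{"offset": [0,0.003,0.001],"yaw": 0},{"offset": [0,0.003,0.001],"yaw": 0},{"offset": [0,0.003,0.001],"yaw": 0},{"offset": [0,0.003,0.001],"yaw": 0}]' --fingers 0.03 --grip_force 45

```text
time_s: 3.43
eef_pos: [540.7, -34.6, 107.3]
ee_rot: [-0.491, 0.49, 0.509, -0.509]
force: [0.3, -0.3, -0.3]
grip_width: 0.351
```

```bash
cat > arc.py <<'E'
from h import *
# waypoints: paddle angle p, lid angle t -> grip position world (TCP = grip - 2mm below)
C=np.array([562.2,-35]);yaw=.0375
def grip(t,p):
    # lid frame from hinge: x fwd(-), z
    gx=-190+58*np.cos(p)-7*0; gz=28+58*np.sin(p)
    # 7 below top face, i.e. pin 8 below top => +1 above pin
    gx-=1*np.sin(p); gz+=1*np.cos(p)
    X=110+gx*np.cos(t)+gz*np.sin(t); Z=78-gx*np.sin(t)+gz*np.cos(t)
    return np.array([C[0]+X*np.cos(yaw),C[1]+X*np.sin(yaw),Z])
if __name__=="__main__":
    st(); s,M=tool()
    g0=grip(0,0); print(g0)
    for t,p in [(0,0),(0,.2),(0,.4),(0,.6),(0,.75),(.1,.75),(.2,.75),(.3,.75),(.4,.75),(.5,.75),(.6,.75),(.7,.75),(.8,.75),(.9,.75),(1,.75),(1.1,.75),(1.2,.75)]:
        d=grip(t,p)-g0; print(t,p,d.round(1),(M.T@d/1000).round(4))
E
python3 arc.py
```

```text
t3.43 pos [540.7 -34.6 107.3] F [ 0.3 -0.3 -0.3] tq [0.01 0.01 0.01] grip 0.351
x [-0.038  0.999  0.   ] z [-0.999 -0.038  0.   ] q [-0.28   0.455  1.588  0.     1.099 -1.889]
[540.21546694 -35.82480665 107.        ]
0 0 [0. 0. 0.] [0. 0. 0.]
0 0.2 [-1.4 -0.1 11.5] [ 0.     -0.0115  0.0014]
0 0.4 [-5.  -0.2 22.5] [ 0.     -0.0225  0.005 ]
0 0.6 [-10.7  -0.4  32.6] [ 0.     -0.0326  0.0107]
0 0.75 [-16.2  -0.6  39.3] [ 0.     -0.0393  0.0162]
0.1 0.75 [-8.7 -0.3 53.7] [ 0.     -0.0537  0.0087]
0.2 0.75 [ 0.3  0.  67.4] [ 0.     -0.0674 -0.0003]
0.3 0.75 [10.5  0.4 80. ] [ 0.     -0.08   -0.0105]
0.4 0.75 [22.   0.8 91.6] [ 0.     -0.0916 -0.022 ]
0.5 0.75 [ 34.6   1.3 102. ] [ 0.     -0.102  -0.0346]
0.6 0.75 [ 48.2   1.8 111. ] [ 0.     -0.1111 -0.0482]
0.7 0.75 [ 62.6   2.3 118.7] [ 0.     -0.1187 -0.0626]
0.8 0.75 [ 77.6   2.9 124.9] [ 0.     -0.1249 -0.0777]
0.9 0.75 [ 93.3   3.5 129.6] [ 0.     -0.1296 -0.0933]
1 0.75 [109.3   4.1 132.6] [ 0.     -0.1326 -0.1093]
1.1 0.75 [125.5   4.7 134.1] [-0.     -0.1341 -0.1256]
1.2 0.75 [141.8   5.3 133.9] [-0.     -0.1339 -0.1419]
```

Run:
```python
from h import *
c=ctrl.capture("side");crop(c["img"],(260,120,340,190),8,"s5.png")
c=ctrl.capture("top");crop(c["img"],(250,145,410,265),5,"t5.png")
st()
```

```text
t3.53 pos [540.7 -34.5 107.2] F [-0.3  0.6  0.5] tq [-0.04  0.07  0.03] grip 0.355
x [-0.038  0.999  0.   ] z [-0.999 -0.038  0.   ] q [-0.28   0.455  1.588  0.     1.099 -1.889]
```

View pics/s5.png

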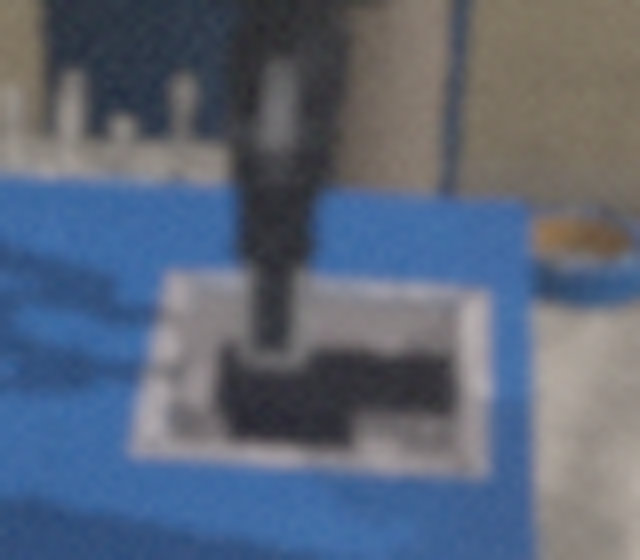

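View pics/t5.png

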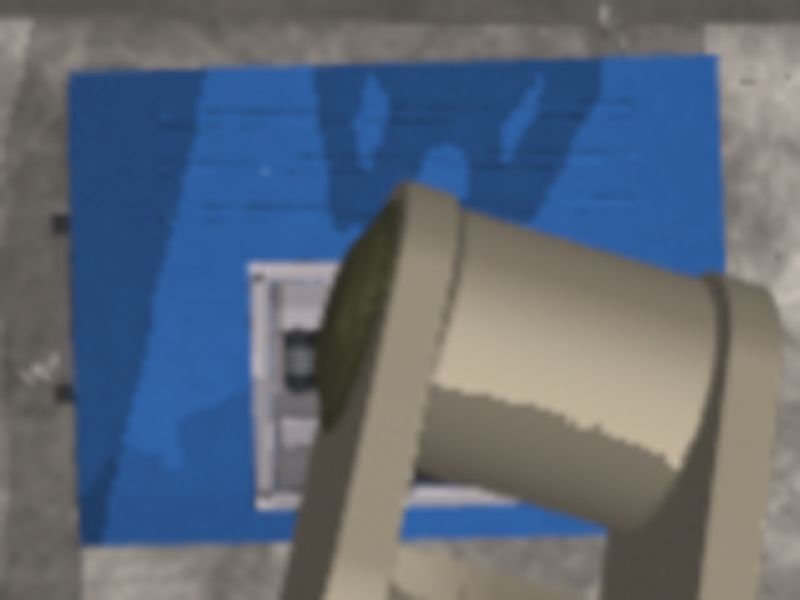

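Run:
```python
from h import *
c=ctrl.capture("side")
for z in(85,90,100,107,114,120): print(z,proj(c,[(540.7,-34.5+15,z),(540.7,-34.5+22,z),(540.7,-34.5+28,z)]).round(1).tolist())
```

```text
85 [[292.7, 177.5], [292.5, 178.8], [292.3, 179.8]]
90 [[292.8, 175.9], [292.6, 177.1], [292.3, 178.2]]
100 [[293.0, 172.6], [292.7, 173.8], [292.5, 174.9]]
107 [[293.1, 170.3], [292.8, 171.5], [292.6, 172.5]]
114 [[293.2, 168.0], [292.9, 169.1], [292.7, 170.2]]
120 [[293.3, 165.9], [293.0, 167.1], [292.8, 168.1]]
```

Run:
```python
from h import *
c=ctrl.capture("side");im=c["img"].astype(float)
for _ in range(3): im+=ctrl.capture("side")["img"]
im=np.clip(im/4*1.6,0,255).astype(np.uint8)
crop(im,(250,60,350,190),6,"s6.png")
```

```text
(no output)
```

View pics/s6.png

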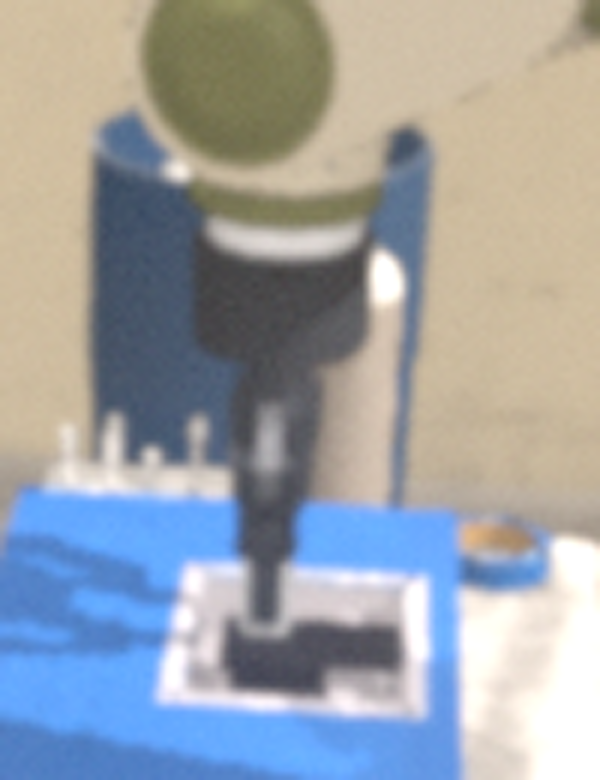

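Run:
```python
from h import *
import pickle
o=pickle.load(open("s0.pkl","rb"));c=o["side"]
im=c["img"][60:340,430:512,::-1].copy()
im=cv2.resize(im,None,fx=2,fy=2);cv2.imwrite("pics/s7.png",im)
for z in(197,213,230,280):
  for d in(-42,0,42): print(z,d,proj(c,[(216.2+.412*d,478.1+.911*d,z)]).round(1))
t=o["top"]
print(proj(t,[(216,478,213)]))
print(back(t,[(310,217)],118),back(t,[(310,217)],160),back(t,[(310,217)],200))
```

```text
197 -42 [[494.7 276.7]]
197 0 [[490.8 294. ]]
197 42 [[486.4 313.4]]
213 -42 [[498.1 268.4]]
213 0 [[494.5 285.6]]
213 42 [[490.2 304.8]]
230 -42 [[501.9 259.4]]
230 0 [[498.4 276.4]]
230 42 [[494.4 295.4]]
280 -42 [[513.4 231.1]]
280 0 [[510.6 247.3]]
280 42 [[507.3 265.6]]
[[ 86.17776304 370.52073133]]
[[534.17933997  11.18307719 118.        ]] [[535.38179066  15.90957884 160.        ]] [[536.52698179  20.41100899 200.        ]]
```

View pics/s7.png

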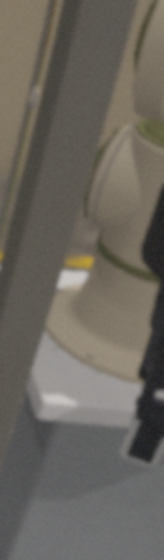

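jog_arm --targets '[{"offset": [0,-0.03,0],"yaw": 0},{"offset": [0,-0.03,-0.04],"yaw": 0},{"offset": [0,-0.03,-0.08],"yaw": 0},{"offset": [0,-0.03,-0.08],"yaw": 0},{"offset": [0,-0.03,-0.08],"yaw": 0}]' --fingers 0.066

```text
time_s: 4.2
eef_pos: [621.2, -31.4, 135.8]
ee_rot: [0.491, -0.49, -0.509, 0.51]
force: [-0.2, -0.7, -0.4]
grip_width: 0.775
```

Run:
```python
from h import *
st()
c=ctrl.capture("side")
crop(c["img"],(230,60,330,190),6,"s8.png")
```

```text
t4.20 pos [621.2 -31.4 135.8] F [-0.2 -0.7 -0.4] tq [-0.03  0.    0.01] grip 0.775
x [-0.038  0.999  0.001] z [-0.999 -0.038  0.002] q [-0.239  0.591  1.287  0.     1.266 -1.848]
```

View pics/s8.png

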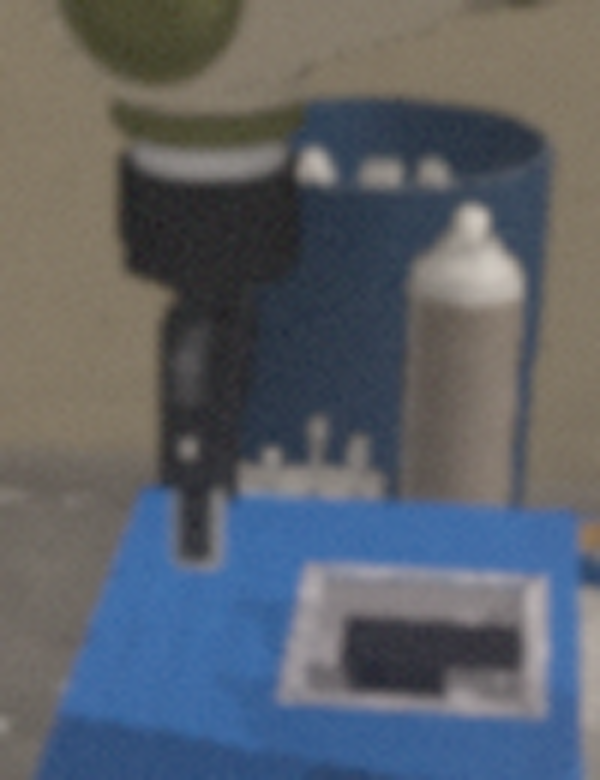

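jog_arm --targets '[{"offset": [0,0.008,0],"yaw": 0},{"offset": [0,0.012,0],"yaw": 0},{"offset": [0,0.016,0],"yaw": 0},{"offset": [0,0.016,0],"yaw": 0}]'

```text
time_s: 4.58
eef_pos: [619.2, -31.3, 119.3]
ee_rot: [0.492, -0.489, -0.509, 0.51]
force: [-0.1, 0.5, -0.3]
grip_width: 0.77
```

jog_arm --targets '[{"offset": [0,0.004,0],"yaw": 0},{"offset": [0,0.008,0],"yaw": 0},{"offset": [0,0.008,0],"yaw": 0}]'

```text
time_s: 4.83
eef_pos: [618.7, -31.2, 110.4]
ee_rot: [0.492, -0.489, -0.509, 0.51]
force: [-1.2, -0.7, -0.6]
grip_width: 0.771
```

jog_arm --targets '[{"offset": [0,0.004,0],"yaw": 0},{"offset": [0,0.007,0],"yaw": 0},{"offset": [0,0.007,0],"yaw": 0}]'

```text
time_s: 5.08
eef_pos: [618.3, -31.1, 102.5]
ee_rot: [0.493, -0.488, -0.508, 0.51]
force: [0.1, -0.2, -0.3]
grip_width: 0.77
```

jog_arm --targets '[{"offset": [0,0.003,0],"yaw": 0},{"offset": [0,0.006,0],"yaw": 0},{"offset": [0,0.006,0],"yaw": 0}]'

```text
time_s: 5.33
eef_pos: [618.0, -31.0, 95.8]
ee_rot: [0.493, -0.488, -0.508, 0.511]
force: [0.3, -0.1, 0.4]
grip_width: 0.769
```

jog_arm --targets '[{"offset": [0,0.003,0],"yaw": 0},{"offset": [0,0.005,0],"yaw": 0},{"offset": [0,0.005,0],"yaw": 0}]'

```text
time_s: 5.58
eef_pos: [617.9, -31.0, 90.4]
ee_rot: [0.493, -0.488, -0.508, 0.511]
force: [-0.5, -0.3, 0.0]
grip_width: 0.771
```

Run:
```python
from h import *
st()
c=ctrl.capture("side")
crop(c["img"],(230,60,330,190),6,"s9.png")
```

```text
t5.58 pos [617.9 -31.   90.4] F [-0.5 -0.3  0. ] tq [-0.01 -0.05 -0.  ] grip 0.771
x [-0.038  0.999  0.002] z [-0.999 -0.038  0.008] q [-0.239  0.633  1.342  0.     1.175 -1.848]
```

View pics/s9.png

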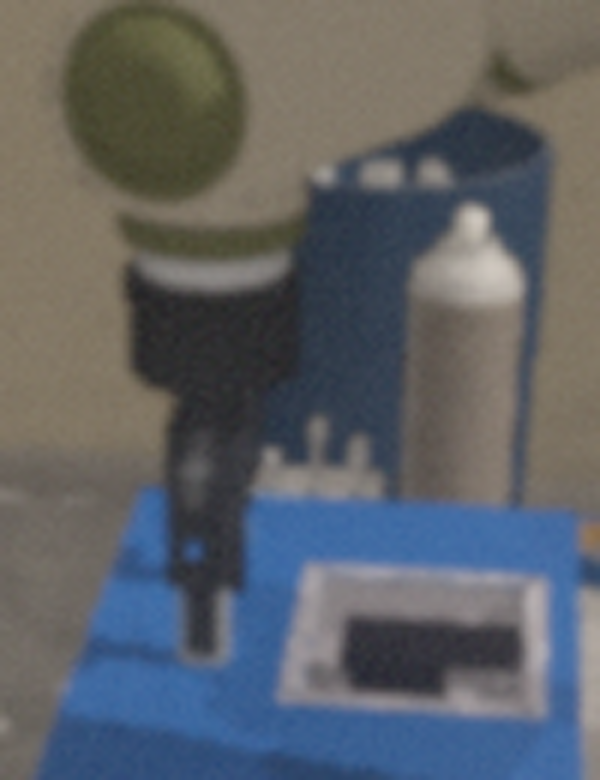

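Run:
```python
from h import *
c=ctrl.capture("side")
for z in(114,120,125,130):print(z,proj(c,[(618,-31+d,z) for d in(33,40,47)]).round(1).tolist())
```

```text
114 [[263.2, 169.3], [262.7, 170.5], [262.3, 171.8]]
120 [[263.2, 167.3], [262.8, 168.5], [262.3, 169.7]]
125 [[263.2, 165.6], [262.8, 166.8], [262.3, 168.0]]
130 [[263.2, 163.9], [262.8, 165.1], [262.3, 166.3]]
```

jog_arm --targets '[{"offset": [0,0.003,0],"yaw": 0},{"offset": [0,0.003,0],"yaw": 0}]'

```text
time_s: 5.85
eef_pos: [618.2, -31.1, 90.0]
ee_rot: [0.492, -0.489, -0.508, 0.511]
force: [-6.4, 1.1, 15.9]
grip_width: 0.775
```

jog_arm --targets '[{"offset": [0,0.003,0],"yaw": 0},{"offset": [0,0.003,0],"yaw": 0}]'

```text
time_s: 6.02
eef_pos: [618.3, -31.2, 89.9]
ee_rot: [0.492, -0.489, -0.508, 0.51]
force: [-11.4, 1.0, 21.3]
grip_width: 0.77
```

jog_arm --targets '[{"offset": [0,0.003,0],"yaw": 0},{"offset": [0,0.003,0],"yaw": 0}]'

```text
time_s: 6.18
eef_pos: [618.4, -31.1, 89.9]
ee_rot: [0.491, -0.49, -0.509, 0.51]
force: [-10.4, 0.8, 20.5]
grip_width: 0.773
```

Run:
```python
from h import *
for p in[(618,-31,110),(540.5,-34.6,110),(540.5,-34.6,70)]: print(off(p).round(4))
```

```text
[ 0.0001 -0.0201  0.0004]
[-0.0005 -0.0198  0.078 ]
[-0.0005  0.0202  0.0779]
```

jog_arm --targets '[{"offset": [0,-0.02,0],"yaw": 0},{"offset": [0,-0.02,0.035],"yaw": 0},{"offset": [0,-0.02,0.07],"yaw": 0},{"offset": [-0.0005,-0.02,0.078],"yaw": 0},{"offset": [-0.0005,-0.02,0.078],"yaw": 0},{"offset": [-0.0005,-0.01,0.078],"yaw": 0},{"offset": [-0.0005,-0.004,0.078],"yaw": 0},{"offset": [-0.0005,-0.004,0.078],"yaw": 0}]'

```text
time_s: 6.85
eef_pos: [540.5, -34.5, 92.2]
ee_rot: [0.492, -0.489, -0.508, 0.511]
force: [0.3, 0.4, -0.3]
grip_width: 0.773
```

Run:
```python
from h import *
st();print(off((540.5,-34.6,70)).round(4))
c=ctrl.capture("side")
crop(c["img"],(250,60,350,190),6,"s10.png")
```

```text
t6.85 pos [540.5 -34.5  92.2] F [ 0.3  0.4 -0.3] tq [-0.03  0.04 -0.  ] grip 0.773
x [-0.039  0.999  0.001] z [-0.999 -0.039  0.006] q [-2.800e-01  4.770e-01  1.599e+00 -1.000e-03  1.072e+00 -1.888e+00]
[-0.0002  0.0222 -0.0002]
```

View pics/s10.png

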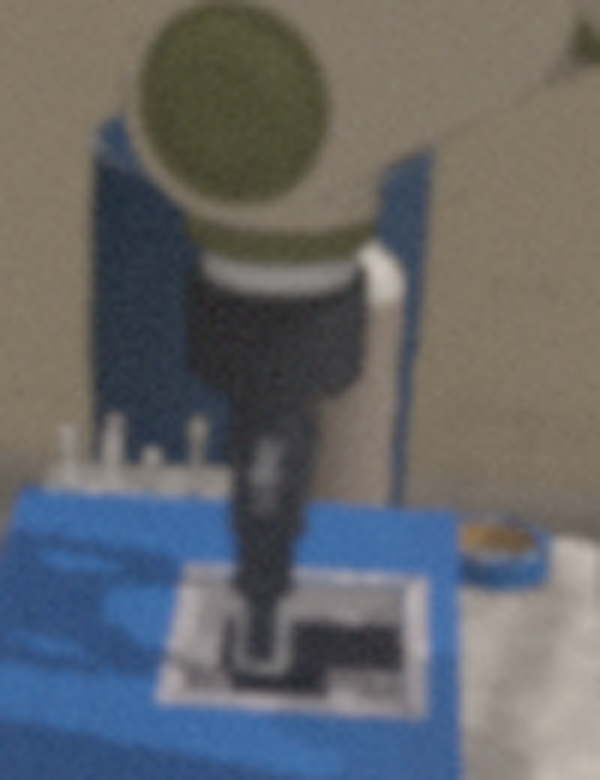

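jog_arm --targets '[{"offset": [0,0.006,0],"yaw": 0},{"offset": [0,0.012,0],"yaw": 0},{"offset": [0,0.018,0],"yaw": 0},{"offset": [0,0.021,0],"yaw": 0},{"offset": [0,0.022,0],"yaw": 0},{"offset": [0,0.022,0],"yaw": 0}]'

```text
time_s: 7.4
eef_pos: [540.5, -34.5, 70.6]
ee_rot: [0.492, -0.489, -0.508, 0.511]
force: [1.0, 0.1, -0.1]
grip_width: 0.773
```

jog_arm --targets '[{"offset": [0,0,0],"yaw": 0},{"offset": [0,0,0],"yaw": 0},{"offset": [0,0,0],"yaw": 0},{"offset": [0,0,0],"yaw": 0},{"offset": [0,0,0],"yaw": 0},{"offset": [0,0,0],"yaw": 0}]' --fingers 0.03 --grip_force 45

```text
time_s: 7.9
eef_pos: [540.7, -34.4, 70.9]
ee_rot: [0.492, -0.489, -0.508, 0.511]
force: [-0.5, 1.6, 5.2]
grip_width: 0.507
```

```bash
python3 arc.py|head -4
python3 - <<'E'
from h import *
c=ctrl.capture("side")
crop(c["img"],(250,60,350,190),6,"s11.png")
E
```

```text
t7.90 pos [540.7 -34.4  70.9] F [-0.5  1.6  5.2] tq [ 0.34  0.21 -0.03] grip 0.507
x [-0.038  0.999  0.001] z [-0.999 -0.038  0.005] q [-2.790e-01  5.050e-01  1.618e+00 -1.000e-03  1.023e+00 -1.888e+00]
[540.21546694 -35.82480665 107.        ]
0 0 [0. 0. 0.] [0. 0. 0.]
```

View pics/s11.png

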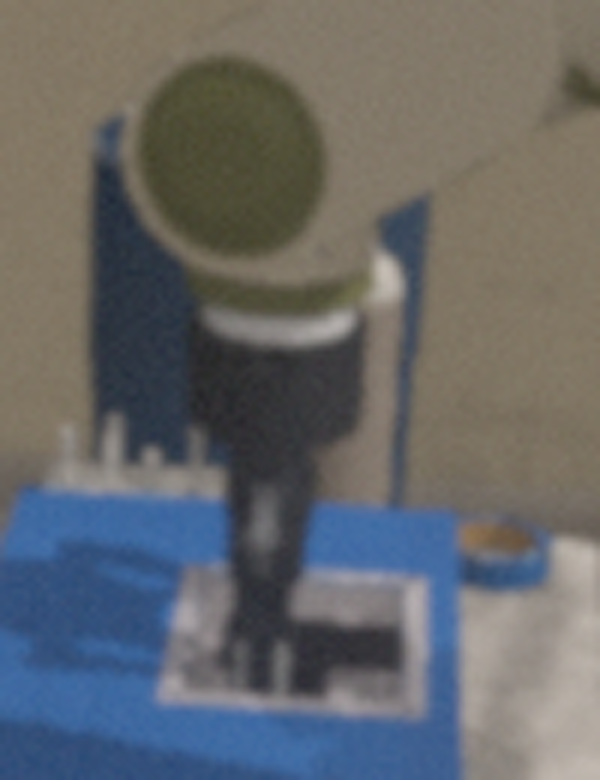

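jog_arm --targets '[{"offset": [0,-0.006,0.0005],"yaw": 0},{"offset": [0,-0.0115,0.0014],"yaw": 0},{"offset": [0,-0.017,0.003],"yaw": 0},{"offset": [0,-0.0225,0.005],"yaw": 0},{"offset": [0,-0.028,0.008],"yaw": 0},{"offset": [0,-0.0326,0.0107],"yaw": 0},{"offset": [0,-0.036,0.0135],"yaw": 0},{"offset": [0,-0.036,0.0135],"yaw": 0}]'

```text
time_s: 8.62
eef_pos: [528.5, -34.8, 108.7]
ee_rot: [-0.49, 0.49, 0.51, -0.509]
force: [8.6, 3.5, -4.9]
grip_width: 0.503
```

Run:
```python
from h import *
st()
c=ctrl.capture("side")
crop(c["img"],(220,60,350,190),6,"s12.png")
```

```text
t8.62 pos [528.5 -34.8 108.7] F [ 8.6  3.5 -4.9] tq [ 0.65 -1.51  0.  ] grip 0.503
x [-0.038  0.999  0.   ] z [-0.999 -0.038 -0.   ] q [-0.287  0.429  1.624  0.     1.088 -1.897]
```

View pics/s12.png

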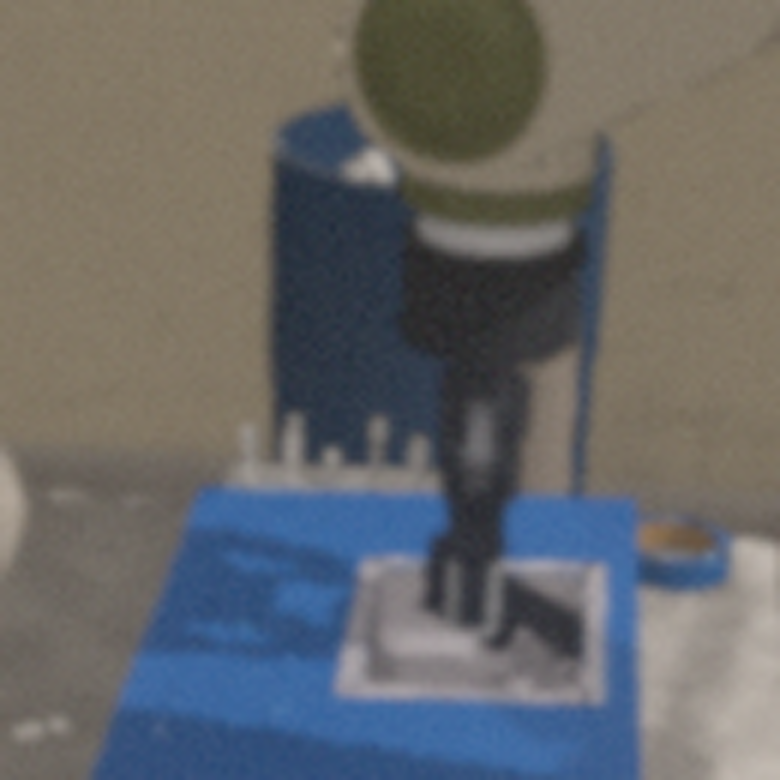

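jog_arm --targets '[{"offset": [0,-0.005,0.001],"yaw": 0},{"offset": [0,-0.01,-0.001],"yaw": 0},{"offset": [0,-0.016,-0.0035],"yaw": 0},{"offset": [0,-0.023,-0.008],"yaw": 0},{"offset": [0,-0.03,-0.0125],"yaw": 0},{"offset": [0,-0.036,-0.0175],"yaw": 0},{"offset": [0,-0.042,-0.0227],"yaw": 0},{"offset": [0,-0.042,-0.0227],"yaw": 0}]'

```text
time_s: 9.33
eef_pos: [550.2, -34.0, 151.8]
ee_rot: [0.491, -0.489, -0.509, 0.511]
force: [-4.9, 1.0, 0.8]
grip_width: 0.503
```

Run:
```python
from h import *
st()
c=ctrl.capture("side")
crop(c["img"],(220,60,350,190),6,"s13.png")
```

```text
t9.33 pos [550.2 -34.  151.8] F [-4.9  1.   0.8] tq [ 0.18  1.37 -0.05] grip 0.503
x [-0.039  0.999  0.   ] z [-0.999 -0.039  0.004] q [-2.740e-01  4.270e-01  1.504e+00 -1.000e-03  1.215e+00 -1.883e+00]
```

View pics/s13.png

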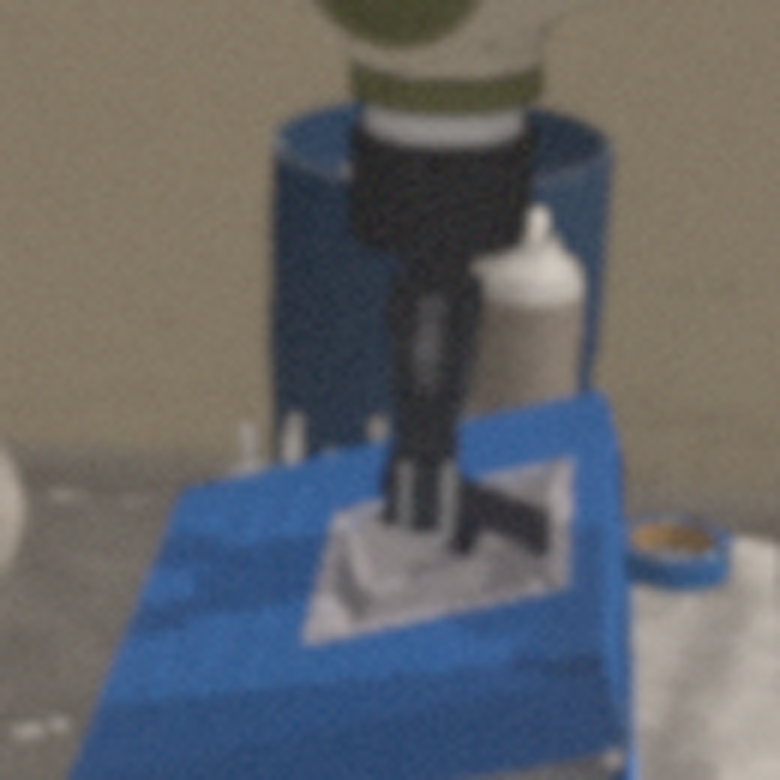

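jog_arm --targets '[{"offset": [0,-0.005,-0.006],"yaw": 0},{"offset": [0,-0.0107,-0.0125],"yaw": 0},{"offset": [0,-0.016,-0.0185],"yaw": 0},{"offset": [0,-0.021,-0.025],"yaw": 0},{"offset": [0,-0.026,-0.032],"yaw": 0},{"offset": [0,-0.03,-0.0387],"yaw": 0},{"offset": [0,-0.034,-0.046],"yaw": 0},{"offset": [0,-0.038,-0.053],"yaw": 0},{"offset": [0,-0.041,-0.0605],"yaw": 0},{"offset": [0,-0.044,-0.068],"yaw": 0},{"offset": [0,-0.0465,-0.076],"yaw": 0},{"offset": [0,-0.0487,-0.0838],"yaw": 0}]'

```text
time_s: 10.38
eef_pos: [632.8, -31.1, 201.6]
ee_rot: [0.492, -0.489, -0.508, 0.512]
force: [-9.0, -0.6, 2.9]
grip_width: 0.504
```

Run:
```python
from h import *
st()
c=ctrl.capture("side")
crop(c["img"],(190,20,350,190),4.5,"s14.png")
```

```text
t10.38 pos [632.8 -31.1 201.6] F [-9.  -0.6  2.9] tq [-0.09  1.96 -0.06] grip 0.504
x [-0.039  0.999 -0.   ] z [-0.999 -0.039  0.008] q [-0.233  0.571  1.145 -0.003  1.432 -1.842]
```

View pics/s14.png

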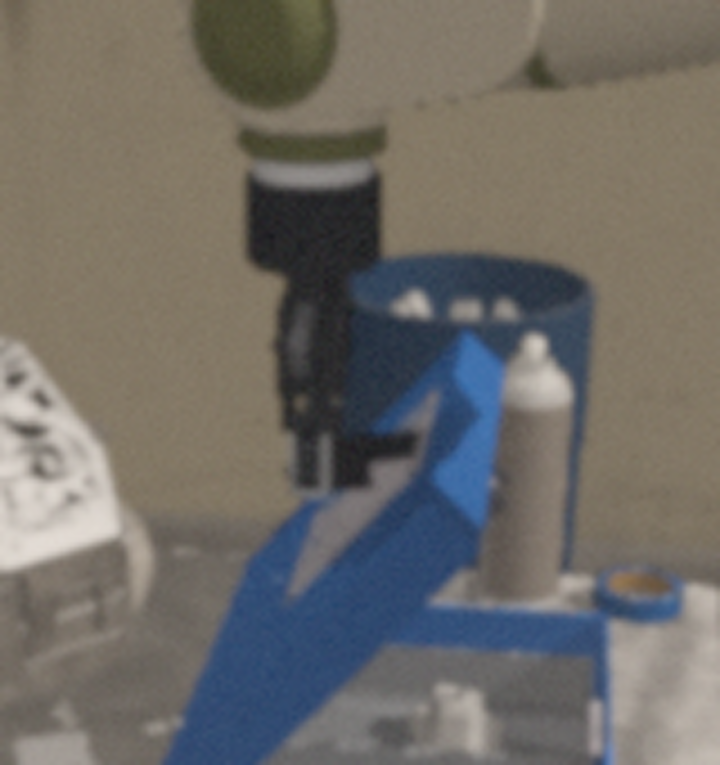

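jog_arm --targets '[{"offset": [0,-0.001,-0.008],"yaw": 0},{"offset": [0,-0.0019,-0.017],"yaw": 0},{"offset": [0,-0.0027,-0.025],"yaw": 0},{"offset": [0,-0.0034,-0.033],"yaw": 0},{"offset": [0,-0.0034,-0.041],"yaw": 0},{"offset": [0,-0.0032,-0.05],"yaw": 0},{"offset": [0,-0.0025,-0.058],"yaw": 0},{"offset": [0,-0.0025,-0.058],"yaw": 0}]'

```text
time_s: 11.1
eef_pos: [692.3, -29.1, 205.4]
ee_rot: [0.491, -0.489, -0.508, 0.511]
force: [0.3, 0.9, 2.0]
grip_width: 0.502
```

Run:
```python
from h import *
st()
c=ctrl.capture("side")
crop(c["img"],(190,20,350,190),4.5,"s15.png")
```

```text
t11.10 pos [692.3 -29.1 205.4] F [0.3 0.9 2. ] tq [ 0.08  0.33 -0.07] grip 0.502
x [-0.039  0.999 -0.001] z [-0.999 -0.039  0.006] q [-0.21   0.718  0.89  -0.003  1.539 -1.819]
```

View pics/s15.png

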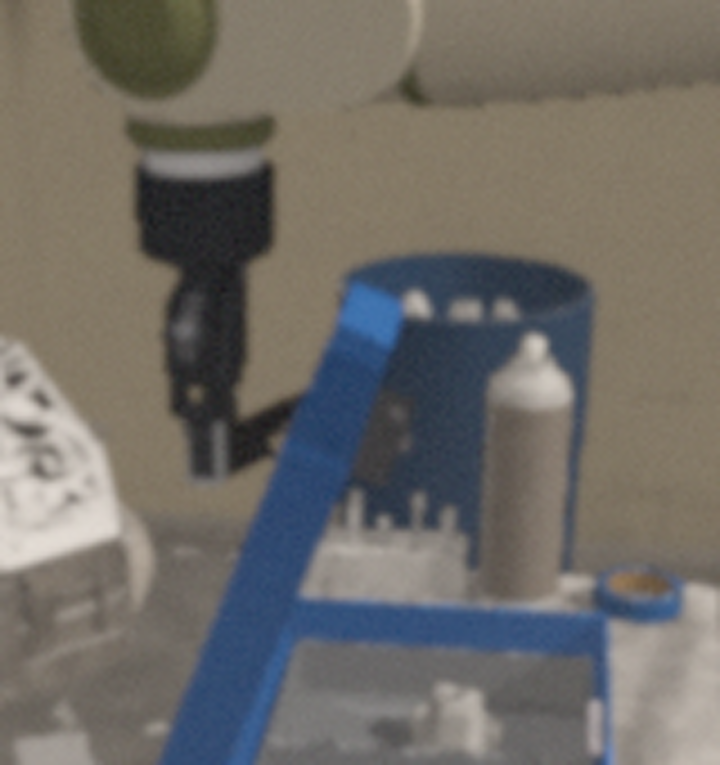

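Run:
```python
from arc import *
s,M=tool(); g=grip(1.25,.75)
for t in(1.2,1.25,1.3,1.35,1.4,1.45,1.5,1.55): print(t,grip(t,.75).round(1),(M.T@(grip(t,.75)-g)/1000).round(4))
print(grip(0,0))
```

```text
1.2 [682.  -30.5 240.9] [ 0.     -0.0007  0.0081]
1.25 [690.1 -30.2 240.2] [0. 0. 0.]
1.3 [698.2 -29.9 239.1] [-0.      0.0011 -0.0081]
1.35 [706.2 -29.6 237.6] [-0.      0.0025 -0.0161]
1.4 [714.2 -29.3 235.7] [-0.      0.0044 -0.0241]
1.45 [722.  -29.  233.4] [-0.      0.0067 -0.0319]
1.5 [729.7 -28.7 230.7] [-0.      0.0093 -0.0396]
1.55 [737.2 -28.4 227.6] [-0.      0.0124 -0.0472]
[540.21546694 -35.82480665 107.        ]
```

jog_arm --targets '[{"offset": [0,0.001,-0.008],"yaw": 0},{"offset": [0,0.0025,-0.016],"yaw": 0},{"offset": [0,0.0044,-0.024],"yaw": 0},{"offset": [0,0.0067,-0.032],"yaw": 0},{"offset": [0,0.0093,-0.04],"yaw": 0},{"offset": [0,0.0115,-0.045],"yaw": 0},{"offset": [0,0.0115,-0.045],"yaw": 0}]'

```text
time_s: 11.73
eef_pos: [737.2, -27.6, 194.2]
ee_rot: [0.491, -0.49, -0.508, 0.511]
force: [1.5, 0.1, 2.0]
grip_width: 0.502
```

Run:
```python
from h import *
st()
c=ctrl.capture("side")
crop(c["img"],(170,20,350,240),2.7,"s16.png")
c=ctrl.capture("top")
crop(c["img"],(200,90,420,270),3.3,"t16.png")
```

```text
t11.73 pos [737.2 -27.6 194.2] F [1.5 0.1 2. ] tq [ 0.02  0.06 -0.02] grip 0.502
x [-0.039  0.999 -0.002] z [-0.999 -0.039  0.004] q [-0.195  0.854  0.676 -0.003  1.616 -1.804]
```

View pics/s16.png

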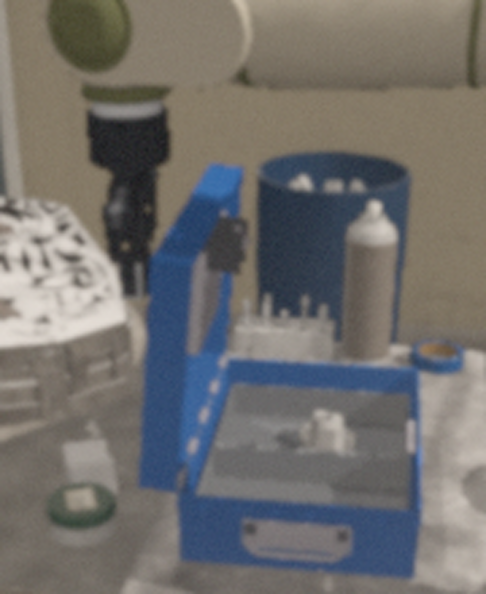

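View pics/t16.png

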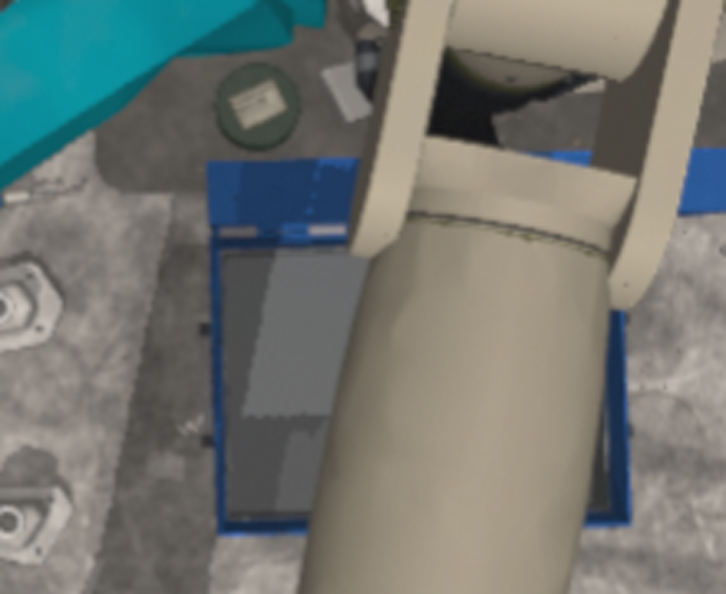

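jog_arm --targets '[{"offset": [0,0,0],"yaw": 0},{"offset": [0,0,0],"yaw": 0},{"offset": [0,0,0],"yaw": 0},{"offset": [0,0,0],"yaw": 0},{"offset": [0,-0.02,0],"yaw": 0},{"offset": [0,-0.05,0],"yaw": 0},{"offset": [0,-0.08,0],"yaw": 0},{"offset": [0,-0.08,0],"yaw": 0}]' --fingers 0.07

```text
time_s: 12.5
eef_pos: [738.3, -27.6, 281.5]
ee_rot: [-0.487, 0.493, 0.51, -0.509]
force: [0.7, -0.4, 1.2]
grip_width: 0.818
```

Run:
```python
from h import *
st()
c=ctrl.capture("side")
crop(c["img"],(170,0,350,240),2.5,"s17.png")
```

```text
t12.50 pos [738.3 -27.6 281.5] F [ 0.7 -0.4  1.2] tq [ 0.02 -0.04  0.  ] grip 0.818
x [-0.039  0.999 -0.005] z [-0.999 -0.039 -0.007] q [-0.194  0.865  0.437 -0.003  1.832 -1.805]
```

View pics/s17.png

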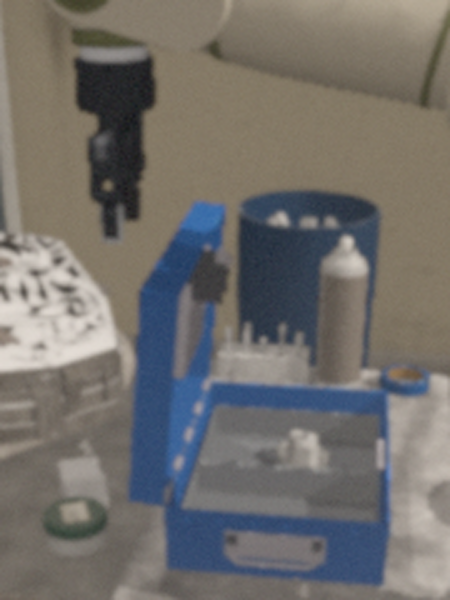

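jog_arm --targets '[{"offset": [0,-0.02,0.004],"yaw": 0},{"offset": [0,-0.04,0.012],"yaw": 0},{"offset": [0,-0.045,0.04],"yaw": 0},{"offset": [0,-0.045,0.08],"yaw": 0},{"offset": [0.01,-0.045,0.12],"yaw": 0},{"offset": [0.03,-0.045,0.155],"yaw": 0},{"offset": [0.055,-0.045,0.185],"yaw": 0},{"offset": [0.08,-0.045,0.21],"yaw": 0},{"offset": [0.11,-0.045,0.24],"yaw": 0},{"offset": [0.13,-0.03,0.265],"yaw": 0}]'

```text
time_s: 13.38
eef_pos: [466.6, 93.6, 307.8]
ee_rot: [-0.488, 0.493, 0.511, -0.509]
force: [0.2, 0.0, 0.9]
grip_width: 0.82
```

Run:
```python
from h import *
st()
c=ctrl.capture("top");
crop(c["img"],(180,220,230,270),12,"t18.png");crop(c["img"],(150,130,420,270),2.9,"t19.png")
c=ctrl.capture("side")
crop(c["img"],(170,60,350,240),3.2,"s18.png")
```

```text
t13.38 pos [466.6  93.6 307.8] F [0.2 0.  0.9] tq [ 0.01 -0.07  0.04] grip 0.82
x [-0.039  0.999 -0.004] z [-0.999 -0.039 -0.007] q [-0.047  0.146  1.465 -0.003  1.523 -1.657]
```

View pics/t18.png

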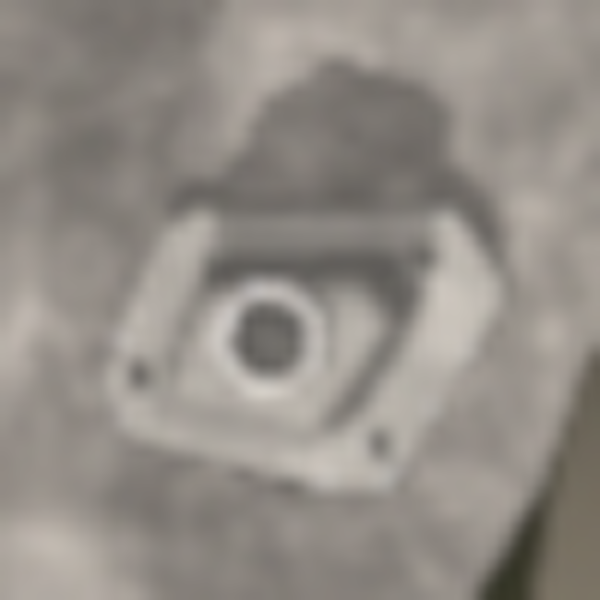

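View pics/t19.png

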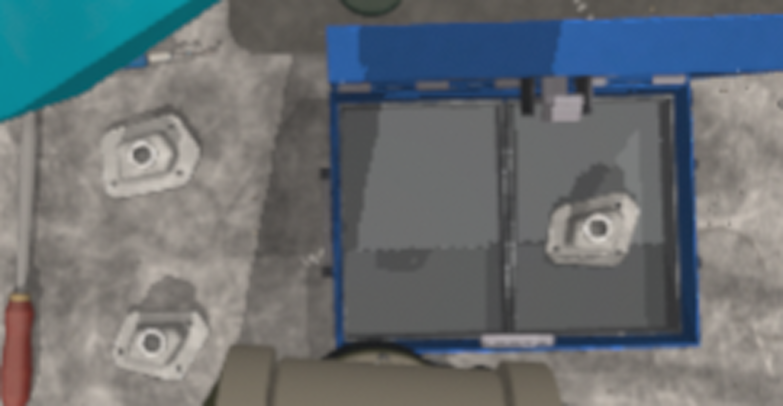

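View pics/s18.png

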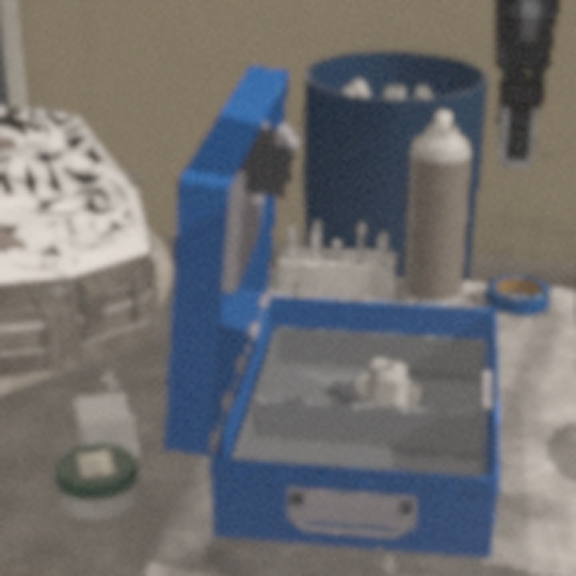

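Run:
```python
from h import *
import pickle
o=pickle.load(open("s0.pkl","rb")); T=o["top"];S=o["side"]
f=lambda P:np.array(P)/12+[180,220]-.46
t=back(T,f([(195,210),(440,215),(500,280),(400,490),(320,490),(120,430),(110,400)]),5)[:,:2]
print(t.round(0).tolist())
s=back(S,np.array([(525,205),(655,255),(695,150),(530,110)])/6+[220,250],5)[:,:2];print(s.round(0).tolist())
print("boss z30",back(T,f([(210,285),(240,262),(410,280),(330,430),(175,405)]),30)[:,:2].round(0).tolist())
m=o["top","casting_tall"][0]["region"].astype(np.uint8)
cnt=max(cv2.findContours(m,0,cv2.CHAIN_APPROX_NONE)[0],key=len)
w=back(T,cnt[:,0,:],5)[:,:2].astype(np.float32)
print(cv2.minAreaRect(w))
for a in range(-60,61,5):
    r=np.radians(a);x=w@[np.cos(r),np.sin(r)];y=w@[-np.sin(r),np.cos(r)];print(a,round(np.ptp(x)),round(np.ptp(y)),end="; ")
ms=o["side","casting_tall"][0]["region"].astype(np.uint8)*255
mt=m*255
b=np.hstack([cv2.resize(mt[220:270,180:230],(400,400)),cv2.resize(ms[250:300,300:350],(400,400))]);cv2.imwrite("pics/m.png",b)
```

```text
[[475.0, 294.0], [475.0, 241.0], [461.0, 228.0], [416.0, 249.0], [415.0, 266.0], [428.0, 310.0], [434.0, 312.0]]
[[474.0, 296.0], [428.0, 313.0], [415.0, 258.0], [476.0, 246.0]]
boss z30 [[462.0, 286.0], [467.0, 280.0], [463.0, 244.0], [432.0, 260.0], [436.0, 293.0]]
((446.9519348144531, 270.0791015625), (82.90922546386719, 61.08259963989258), 88.18653869628906)
-60 91 74; -55 90 75; -50 89 75; -45 87 75; -40 85 75; -35 83 75; -30 81 74; -25 77 74; -20 74 75; -15 70 77; -10 67 80; -5 63 82; 0 62 83; 5 65 86; 10 68 88; 15 70 90; 20 72 91; 25 73 91; 30 74 91; 35 75 90; 40 75 89; 45 75 87; 50 75 85; 55 75 83; 60 74 81;
```

View pics/m.png

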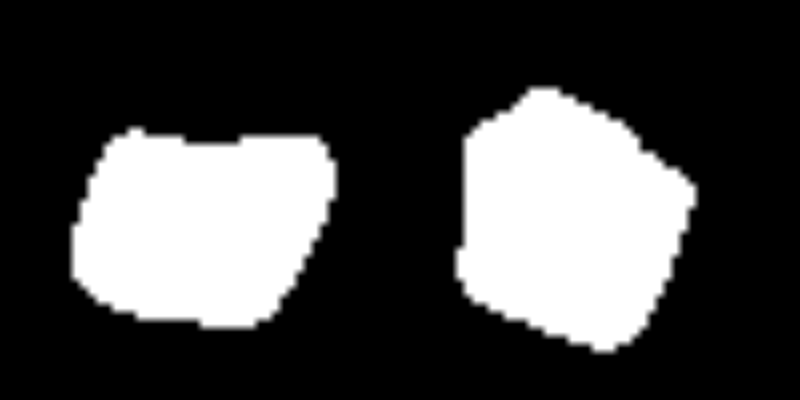

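Run:
```python
from h import *
print(off((449.5,270,120)).round(4), off((449.5,270,60)).round(4))
```

```text
[0.1759 0.1837 0.0059] [0.176  0.2437 0.0057]
```

jog_arm --targets '[{"offset": [0.02,0.01,0],"yaw": 0.12},{"offset": [0.04,0.02,0.001],"yaw": 0.24},{"offset": [0.06,0.03,0.002],"yaw": 0.36},{"offset": [0.08,0.045,0.002],"yaw": 0.48},{"offset": [0.1,0.06,0.003],"yaw": 0.6},{"offset": [0.12,0.08,0.003],"yaw": 0.72},{"offset": [0.14,0.1,0.004],"yaw": 0.84},{"offset": [0.155,0.12,0.005],"yaw": 0.96},{"offset": [0.17,0.14,0.006],"yaw": 1.08},{"offset": [0.176,0.16,0.006],"yaw": 1.2},{"offset": [0.176,0.175,0.006],"yaw": 1.32},{"offset": [0.176,0.184,0.006],"yaw": 1.44}]'

```text
time_s: 14.48
eef_pos: [448.5, 269.9, 117.1]
ee_rot: [-0.703, 0.706, 0.057, -0.061]
force: [0.5, 0.3, 0.2]
grip_width: 0.82
```

Run:
```python
from h import *
st();s,M=tool();print(np.arctan2(M[1,0],M[0,0])+.105)
print(off((449.5,270,60)).round(4))
```

```text
t14.48 pos [448.5 269.9 117.1] F [0.5 0.3 0.2] tq [-0.   -0.01  0.02] grip 0.82
x [ 0.986  0.167 -0.006] z [-0.167  0.986 -0.003] q [ 0.319  0.41   1.628 -0.002  1.11   0.152]
0.27263082154900903
[0.0014 0.0571 0.0001]
```

jog_arm --targets '[{"offset": [0.0014,0.02,0],"yaw": 0.12},{"offset": [0.0014,0.045,0],"yaw": 0.24},{"offset": [0.0014,0.07,0],"yaw": 0.273},{"offset": [0.0014,0.082,0],"yaw": 0.273},{"offset": [0.0014,0.082,0],"yaw": 0.273},{"offset": [0.0014,0.082,0],"yaw": 0.273}]'

```text
time_s: 14.98
eef_pos: [449.4, 269.5, 34.6]
ee_rot: [-0.705, 0.708, -0.04, 0.035]
force: [0.9, 0.1, 0.9]
grip_width: 0.824
```

Run:
```python
from h import *
st();s,M=tool();print(np.arctan2(M[1,0],M[0,0])+.105)
print(off((449.5,270,-9)).round(4))
c=ctrl.capture("side");crop(c["img"],(280,210,360,310),6,"s20.png")
c=ctrl.capture("top");crop(c["img"],(170,210,250,290),7,"t20.png")
```

```text
t14.98 pos [449.4 269.5  34.6] F [0.9 0.1 0.9] tq [ 0.06  0.   -0.01] grip 0.824
x [ 0.994 -0.105 -0.006] z [ 0.105  0.994 -0.005] q [ 0.317  0.529  1.696 -0.002  0.924  0.424]
-0.00034259410532769263
[0.0004 0.0436 0.0007]
```

View pics/s20.png

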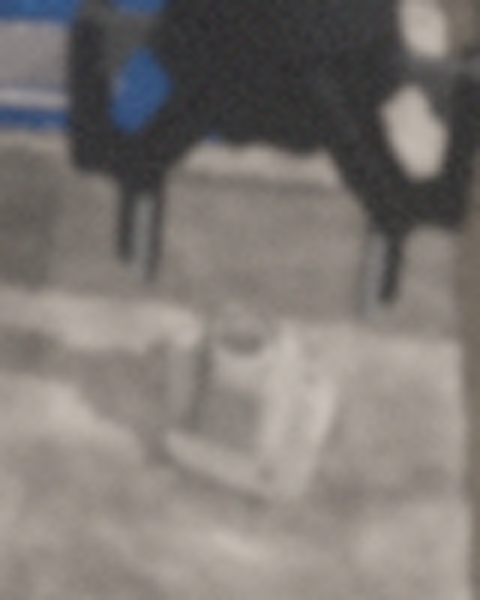

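View pics/t20.png

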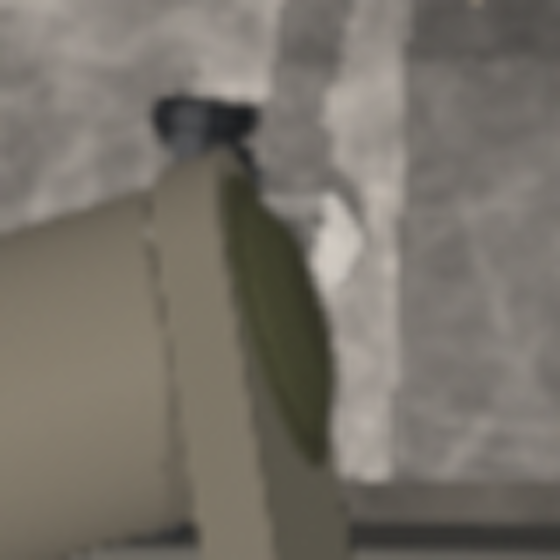

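Run:
```python
from h import *
c=ctrl.capture("side")
f=lambda P:((proj(c,P)-[280,210]+.5)*6).round(0).tolist()
print("tips",f([(449.4+35,266,60),(449.4-35,273,60)]))
print("boss at z38/8 around 449.5,270:",f([(449.5,270,38),(469,268,30),(430,272,30),(469,268,8),(430,272,8)]))
```

```text
tips [[155.0, 270.0], [357.0, 304.0]]
boss at z38/8 around 449.5,270: [[250.0, 336.0], [193.0, 343.0], [303.0, 363.0], [188.0, 390.0], [297.0, 410.0]]
```

jog_arm --targets '[{"offset": [0,0.012,0.0005],"yaw": 0},{"offset": [0,0.024,0.0005],"yaw": 0},{"offset": [0,0.034,0.0005],"yaw": 0},{"offset": [0,0.04,0.0005],"yaw": 0},{"offset": [0,0.0425,0.0005],"yaw": 0},{"offset": [0,0.0425,0.0005],"yaw": 0}]'

```text
time_s: 15.63
eef_pos: [450.0, 270.3, -6.6]
ee_rot: [-0.705, 0.707, -0.039, 0.036]
force: [-0.1, -0.2, 0.6]
grip_width: 0.821
```

Run:
```python
from h import *
st()
c=ctrl.capture("side");crop(c["img"],(280,210,360,310),6,"s21.png")
```

```text
t15.63 pos [450.  270.3  -6.6] F [-0.1 -0.2  0.6] tq [ 0.07  0.01 -0.  ] grip 0.821
x [ 0.994 -0.105 -0.004] z [ 0.105  0.994 -0.004] q [ 0.318  0.598  1.716 -0.002  0.832  0.425]
```

View pics/s21.png

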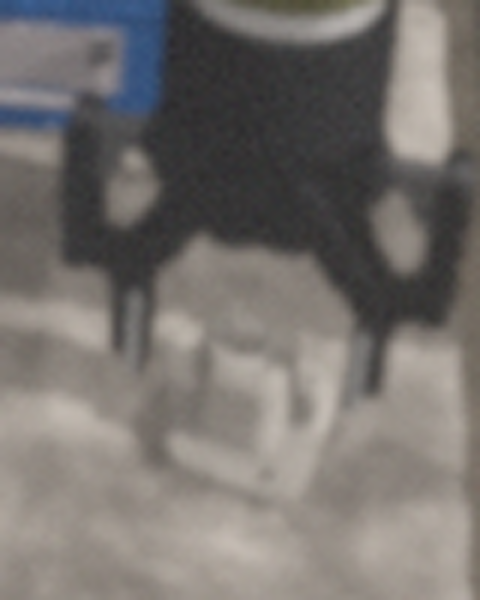

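jog_arm --targets '[{"offset": [0,0.0015,0],"yaw": 0},{"offset": [0,0.0015,0],"yaw": 0},{"offset": [0,0.0015,0],"yaw": 0},{"offset": [0,0.0015,0],"yaw": 0},{"offset": [0,0.0015,0],"yaw": 0},{"offset": [0,0.0015,0],"yaw": 0},{"offset": [0,0.0015,0],"yaw": 0}]' --fingers 0.02 --grip_force 50

```text
time_s: 16.27
eef_pos: [450.3, 270.4, -7.0]
ee_rot: [-0.705, 0.707, -0.038, 0.036]
force: [-2.0, -1.5, 5.9]
grip_width: 0.397
```

Run:
```python
from h import *
st()
c=ctrl.capture("side");crop(c["img"],(280,210,360,310),6,"s22.png")
```

```text
t16.27 pos [450.3 270.4  -7. ] F [-2.  -1.5  5.9] tq [-0.09  0.42  0.02] grip 0.397
x [ 0.994 -0.105 -0.003] z [ 0.105  0.994 -0.003] q [ 0.318  0.599  1.716 -0.002  0.83   0.425]
```

View pics/s22.png

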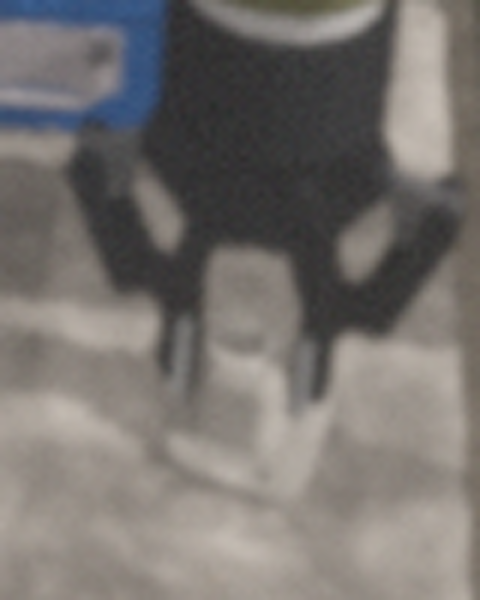

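jog_arm --targets '[{"offset": [0,-0.005,0],"yaw": 0},{"offset": [0,-0.015,0],"yaw": 0},{"offset": [0,-0.03,0],"yaw": 0},{"offset": [0,-0.055,0],"yaw": 0},{"offset": [0,-0.085,0],"yaw": 0},{"offset": [0,-0.115,0],"yaw": 0},{"offset": [0,-0.13,0],"yaw": 0},{"offset": [0,-0.13,0],"yaw": 0}]'

```text
time_s: 16.98
eef_pos: [452.3, 271.4, 127.1]
ee_rot: [-0.706, 0.706, -0.036, 0.038]
force: [0.7, 0.5, -3.0]
grip_width: 0.396
```

Run:
```python
from h import *
import pickle
st()
c=ctrl.capture("side");crop(c["img"],(260,160,360,290),5,"s23.png")
T=pickle.load(open("s0.pkl","rb"))["top"]
print(back(T,[(345/2.9+150,205),(505/2.9+150,205)],47).round(1))
for p in[(555,37,122),(555,37,30)]:print(off(p).round(4))
```

```text
t16.98 pos [452.3 271.4 127.1] F [ 0.7  0.5 -3. ] tq [-0.01 -0.02 -0.07] grip 0.396
x [ 0.994 -0.105  0.004] z [ 0.105  0.994 -0.   ] q [ 0.319  0.401  1.613 -0.002  1.125  0.425]
[[560.7 105.1  47. ]
 [562.2 -31.6  47. ]]
[ 0.1277  0.003  -0.2218]
[ 0.1277  0.095  -0.2216]
```

View pics/s23.png

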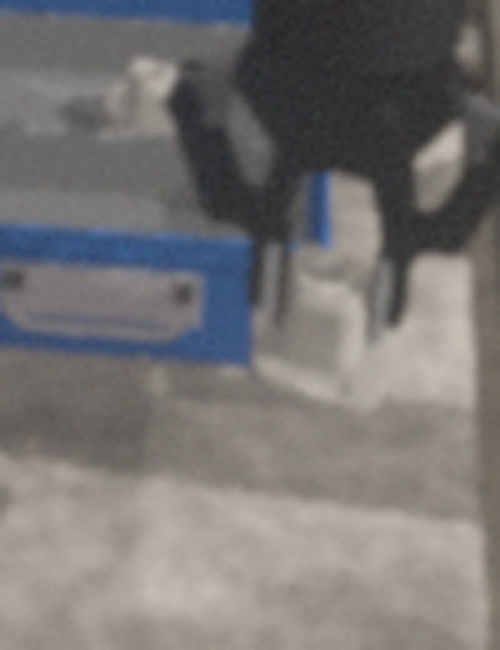

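jog_arm --targets '[{"offset": [0.012,-0.005,-0.02],"yaw": 0},{"offset": [0.028,-0.005,-0.048],"yaw": 0},{"offset": [0.044,-0.005,-0.076],"yaw": -0.03},{"offset": [0.06,-0.005,-0.104],"yaw": -0.06},{"offset": [0.076,-0.005,-0.132],"yaw": -0.1},{"offset": [0.092,-0.005,-0.16],"yaw": -0.14},{"offset": [0.108,-0.002,-0.188],"yaw": -0.14},{"offset": [0.12,0,-0.21],"yaw": -0.14},{"offset": [0.128,0.003,-0.222],"yaw": -0.14},{"offset": [0.128,0.01,-0.222],"yaw": -0.14},{"offset": [0.128,0.01,-0.222],"yaw": -0.14}]'

```text
time_s: 17.95
eef_pos: [553.9, 37.1, 112.5]
ee_rot: [-0.707, 0.707, 0.01, -0.014]
force: [0.8, 0.6, -3.2]
grip_width: 0.4
```

Run:
```python
from h import *
st()
for p in[(555,37,5)]:print(off(p).round(4))
c=ctrl.capture("side");crop(c["img"],(200,60,350,240),3.3,"s24.png")
c=ctrl.capture("top");crop(c["img"],(240,130,420,270),4,"t24.png")
```

```text
t17.95 pos [553.9  37.1 112.5] F [ 0.8  0.6 -3.2] tq [ 0.02  0.03 -0.  ] grip 0.4
x [ 0.999  0.034 -0.005] z [-0.034  0.999 -0.001] q [-0.143  0.478  1.537 -0.002  1.131 -0.177]
[ 0.0016  0.1075 -0.    ]
```

View pics/s24.png

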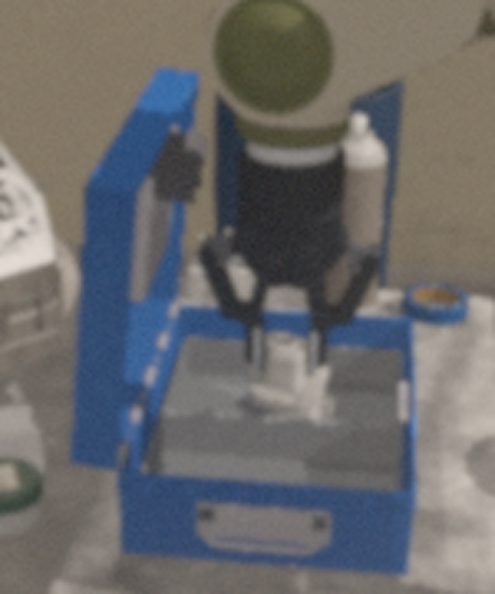

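View pics/t24.png

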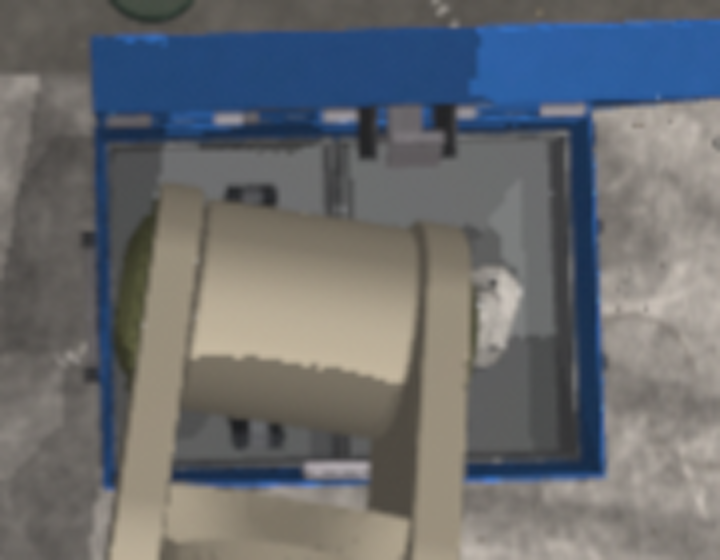

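jog_arm --targets '[{"offset": [0.0016,0.02,0],"yaw": 0},{"offset": [0.0016,0.045,0],"yaw": 0},{"offset": [0.0016,0.07,0],"yaw": 0},{"offset": [0.0016,0.09,0],"yaw": 0},{"offset": [0.0016,0.098,0],"yaw": 0},{"offset": [0.0016,0.1,0],"yaw": 0},{"offset": [0.0016,0.1,0],"yaw": 0}]'

```text
time_s: 18.63
eef_pos: [555.9, 38.5, 14.6]
ee_rot: [-0.707, 0.707, 0.012, -0.014]
force: [0.2, -0.0, -2.5]
grip_width: 0.396
```

jog_arm --targets '[{"offset": [0,0.002,0],"yaw": 0},{"offset": [0,0.004,0],"yaw": 0},{"offset": [0,0.005,0],"yaw": 0},{"offset": [0,0.005,0],"yaw": 0}]'

```text
time_s: 18.97
eef_pos: [556.0, 38.5, 9.9]
ee_rot: [-0.706, 0.707, 0.013, -0.013]
force: [-0.6, 1.1, -2.6]
grip_width: 0.397
```

jog_arm --targets '[{"offset": [0,0.002,0],"yaw": 0},{"offset": [0,0.004,0],"yaw": 0},{"offset": [0,0.004,0],"yaw": 0}]'

```text
time_s: 19.22
eef_pos: [555.8, 38.5, 5.5]
ee_rot: [-0.707, 0.707, 0.012, -0.014]
force: [0.4, -0.2, -3.0]
grip_width: 0.401
```

jog_arm --targets '[{"offset": [0,0.001,0],"yaw": 0},{"offset": [0,0.002,0],"yaw": 0},{"offset": [0,0.002,0],"yaw": 0}]'

```text
time_s: 19.47
eef_pos: [555.7, 38.5, 3.3]
ee_rot: [-0.707, 0.707, 0.012, -0.014]
force: [-0.1, -0.7, -2.0]
grip_width: 0.398
```

jog_arm --targets '[{"offset": [0,0.0007,0],"yaw": 0},{"offset": [0,0.0015,0],"yaw": 0},{"offset": [0,0.0015,0],"yaw": 0}]'

```text
time_s: 19.72
eef_pos: [555.8, 38.5, 2.6]
ee_rot: [-0.706, 0.707, 0.012, -0.014]
force: [-1.8, 0.6, 5.1]
grip_width: 0.395
```

Run:
```python
from h import *
st()
c=ctrl.capture("side");crop(c["img"],(240,110,340,240),5,"s25.png")
```

```text
t19.72 pos [555.8  38.5   2.6] F [-1.8  0.6  5.1] tq [-0.02  0.61  0.02] grip 0.395
x [ 0.999  0.037 -0.002] z [-0.037  0.999 -0.001] q [-0.14   0.634  1.614 -0.002  0.895 -0.176]
```

View pics/s25.png

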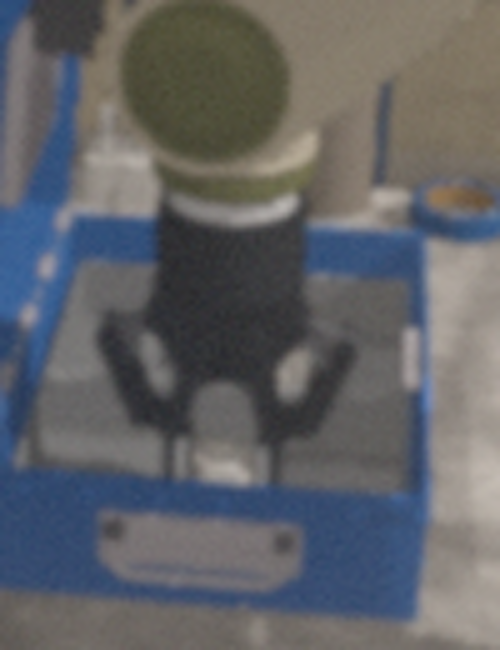

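jog_arm --targets '[{"offset": [0,0,0],"yaw": 0},{"offset": [0,0,0],"yaw": 0},{"offset": [0,0,0],"yaw": 0},{"offset": [0,0,0],"yaw": 0},{"offset": [0,-0.01,0],"yaw": 0},{"offset": [0,-0.03,0],"yaw": 0},{"offset": [0,-0.06,0],"yaw": 0},{"offset": [0,-0.1,0],"yaw": 0},{"offset": [0,-0.13,0],"yaw": 0}]' --fingers 0.07

```text
time_s: 20.52
eef_pos: [556.4, 38.6, 136.0]
ee_rot: [-0.706, 0.708, 0.013, -0.013]
force: [1.2, 0.6, 0.2]
grip_width: 0.819
```

Run:
```python
from h import *
st()
c=ctrl.capture("side");crop(c["img"],(200,60,350,240),3.3,"s26.png")
for p in [(470,100,300),(738,-28,310)]: print(off(p).round(3))
```

```text
t20.52 pos [556.4  38.6 136. ] F [1.2 0.6 0.2] tq [-0.01  0.    0.  ] grip 0.819
x [0.999 0.037 0.   ] z [-0.037  0.999 -0.002] q [-0.14   0.454  1.506 -0.002  1.181 -0.176]
[-0.085 -0.159  0.064]
[ 0.178 -0.166 -0.074]
```

View pics/s26.png

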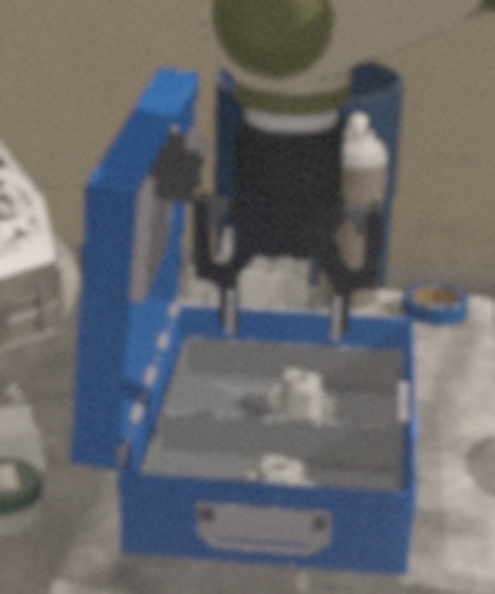

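Run:
```python
from h import *
import pickle
o=pickle.load(open("s0.pkl","rb"))
for P in[(700,100),(740,45),(800,150),(740,-110)]:
  for z in(300,400,500,600): print(P,z,proj(o["side"],[(*P,z)]).round(0)[0],end=" ")
  print(proj(o["top"],[(*P,400),(*P,500)]).round(0).tolist())
# pushing contact geometry: lid outer face points at r, front edge
H=np.array([562.2+110,-35+110*.0375])
print("hinge",H)
for t in(1.55,1.4,1.2,1,.8,.6,.4,.2):
  f=lambda r,h:(round(H[0]-r*np.cos(t)+h*np.sin(t),1),round(78+r*np.sin(t)+h*np.cos(t),1))
  print(t,"r220 top",f(220,36),"r190",f(190,36),"r220 bottom",f(220,0))
```

```text
(700, 100) 300 [220. 112.] (700, 100) 400 [218.  67.] (700, 100) 500 [215.  16.] (700, 100) 600 [212. -39.] [[274.0, 116.0], [276.0, 98.0]]
(740, 45) 300 [210. 104.] (740, 45) 400 [207.  61.] (740, 45) 500 [204.  13.] (740, 45) 600 [201. -39.] [[309.0, 91.0], [318.0, 68.0]]
(800, 150) 300 [169. 117.] (800, 150) 400 [164.  71.] (800, 150) 500 [158.  19.] (800, 150) 600 [152. -38.] [[243.0, 53.0], [238.0, 23.0]]
(740, -110) 300 [226.  86.] (740, -110) 400 [224.  48.] (740, -110) 500 [222.   7.] (740, -110) 600 [221. -38.] [[409.0, 92.0], [437.0, 69.0]]
hinge [672.2   -30.875]
1.55 r220 top (np.float64(703.6), np.float64(298.7)) r190 (np.float64(704.2), np.float64(268.7)) r220 bottom (np.float64(667.6), np.float64(298.0))
1.4 r220 top (np.float64(670.3), np.float64(300.9)) r190 (np.float64(675.4), np.float64(271.4)) r220 bottom (np.float64(634.8), np.float64(294.8))
1.2 r220 top (np.float64(626.0), np.float64(296.1)) r190 (np.float64(636.9), np.float64(268.1)) r220 bottom (np.float64(592.5), np.float64(283.0))
1 r220 top (np.float64(583.6), np.float64(282.6)) r190 (np.float64(599.8), np.float64(257.3)) r220 bottom (np.float64(553.3), np.float64(263.1))
0.8 r220 top (np.float64(544.7), np.float64(260.9)) r190 (np.float64(565.7), np.float64(239.4)) r220 bottom (np.float64(518.9), np.float64(235.8))
0.6 r220 top (np.float64(511.0), np.float64(231.9)) r190 (np.float64(535.7), np.float64(215.0)) r220 bottom (np.float64(490.6), np.float64(202.2))
0.4 r220 top (np.float64(483.6), np.float64(196.8)) r190 (np.float64(511.2), np.float64(185.1)) r220 bottom (np.float64(469.6), np.float64(163.7))
0.2 r220 top (np.float64(463.7), np.float64(157.0)) r190 (np.float64(493.1), np.float64(151.0)) r220 bottom (np.float64(456.6), np.float64(121.7))
```

jog_arm --targets '[{"offset": [0,-0.035,0],"yaw": -0.12},{"offset": [0,-0.07,0],"yaw": -0.24},{"offset": [0,-0.105,0],"yaw": -0.36},{"offset": [0,-0.14,0],"yaw": -0.48},{"offset": [0,-0.175,-0.01],"yaw": -0.6},{"offset": [0,-0.186,-0.04],"yaw": -0.72},{"offset": [0,-0.186,-0.07],"yaw": -0.84},{"offset": [0,-0.186,-0.1],"yaw": -0.96},{"offset": [0,-0.186,-0.125],"yaw": -1.08},{"offset": [0.02,-0.186,-0.14],"yaw": -1.2},{"offset": [0.04,-0.186,-0.145],"yaw": -1.32},{"offset": [0.06,-0.186,-0.145],"yaw": -1.44}]' --fingers 0.0

```text
time_s: 21.57
eef_pos: [622.9, -105.4, 329.2]
ee_rot: [-0.519, 0.525, 0.479, -0.475]
force: [0.5, -0.1, -0.5]
grip_width: 0.0
```

Run:
```python
from h import *
st();s,M=tool();print(np.arctan2(M[1,0],M[0,0])-1.608)
for p in [(735,-106,320),(735,-106,250)]: print(off(p).round(3))
c=ctrl.capture("side");crop(c["img"],(180,0,350,240),2.5,"s27.png")
c=ctrl.capture("top");crop(c["img"],(150,60,420,270),2.9,"t27.png")
```

```text
t21.57 pos [ 622.9 -105.4  329.2] F [ 0.5 -0.1 -0.5] tq [-0.02 -0.01  0.04] grip 0.0
x [ 0.09   0.996 -0.003] z [-0.996  0.09  -0.01 ] q [-0.353  0.523  0.9    0.     1.709 -1.833]
-0.12734621797725643
[ 0.009  0.01  -0.112]
[ 0.01   0.08  -0.111]
```

View pics/s27.png

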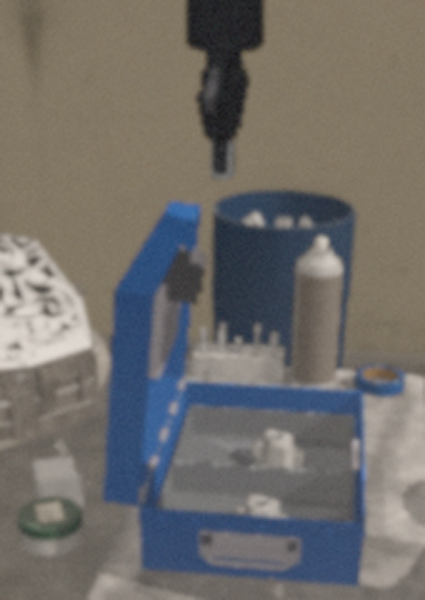

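View pics/t27.png

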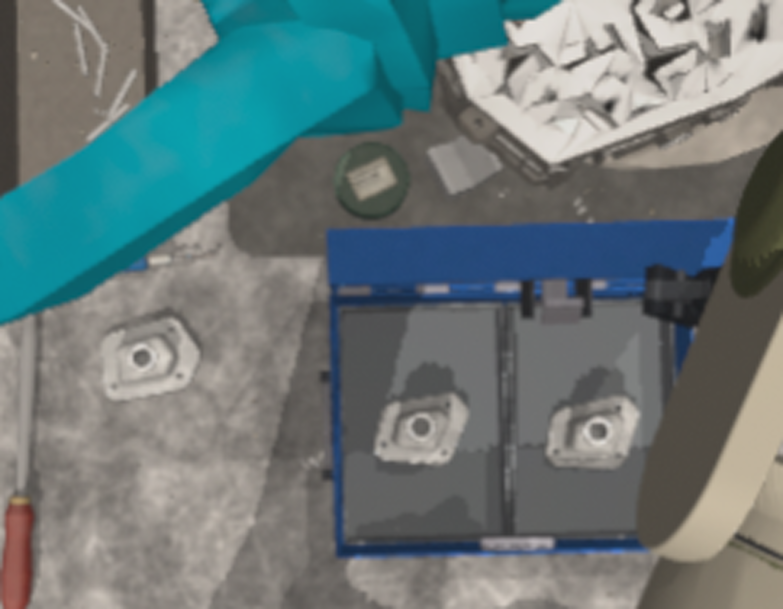

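Run:
```python
from h import *
import pickle
o=pickle.load(open("s0.pkl","rb"))
for z in(100,150,200,250): print(z,back(o["top"],[(336,115),(420,82)],z).round(0)[:,:2].tolist(),back(o["side"],[(212,107),(218,135)],z).round(0)[:,:2].tolist())
```

```text
100 [[774.0, -51.0], [855.0, -248.0]] [[906.0, -514.0], [808.0, -241.0]]
150 [[762.0, -42.0], [838.0, -228.0]] [[862.0, -368.0], [773.0, -123.0]]
200 [[750.0, -33.0], [822.0, -208.0]] [[817.0, -223.0], [738.0, -6.0]]
250 [[738.0, -24.0], [805.0, -188.0]] [[772.0, -77.0], [704.0, 112.0]]
```

jog_arm --targets '[{"offset": [0.003,0,-0.03],"yaw": -0.06},{"offset": [0.006,0,-0.06],"yaw": -0.127},{"offset": [0.009,0.002,-0.09],"yaw": -0.127},{"offset": [0.009,0.005,-0.11],"yaw": -0.127},{"offset": [0.009,0.005,-0.112],"yaw": -0.127},{"offset": [0.009,0.01,-0.112],"yaw": -0.127}]'

```text
time_s: 22.17
eef_pos: [736.0, -104.9, 313.1]
ee_rot: [0.492, -0.491, -0.508, 0.509]
force: [0.8, 0.8, -1.4]
grip_width: 0.002
```

Run:
```python
from h import *
st()
for p in [(735,-106,250)]: print(off(p).round(3))
c=ctrl.capture("side");crop(c["img"],(180,0,350,240),2.5,"s28.png")
```

```text
t22.17 pos [ 736.  -104.9  313.1] F [ 0.8  0.8 -1.4] tq [-0.04 -0.   -0.04] grip 0.002
x [-0.034  0.999  0.001] z [-0.999 -0.034  0.001] q [-0.299  0.948  0.198  0.     1.997 -1.904]
[-0.001  0.063  0.001]
```

View pics/s28.png

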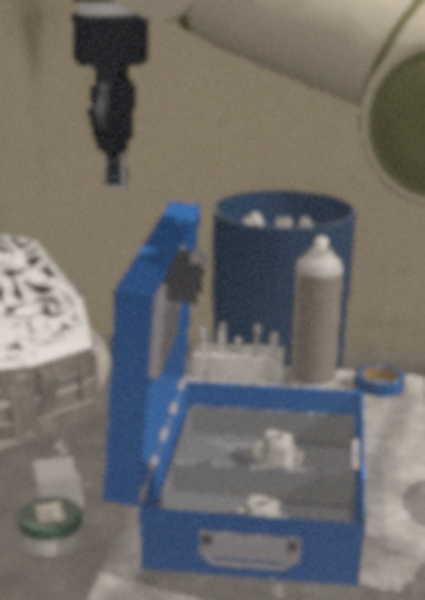

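jog_arm --targets '[{"offset": [0,0.015,0.001],"yaw": 0},{"offset": [0,0.035,0.001],"yaw": 0},{"offset": [0,0.055,0.001],"yaw": 0},{"offset": [0,0.063,0.001],"yaw": 0},{"offset": [0,0.063,0.001],"yaw": 0}]'

```text
time_s: 22.63
eef_pos: [734.9, -105.2, 253.2]
ee_rot: [-0.49, 0.493, 0.509, -0.507]
force: [-0.0, -1.1, 0.3]
grip_width: -0.002
```

Run:
```python
from h import *
st()
c=ctrl.capture("side");crop(c["img"],(180,0,350,240),2.5,"s29.png")
```

```text
t22.63 pos [ 734.9 -105.2  253.2] F [-0.  -1.1  0.3] tq [-0.04 -0.02  0.02] grip -0.002
x [-0.034  0.999 -0.002] z [-0.999 -0.034 -0.005] q [-0.3    0.866  0.506  0.     1.764 -1.904]
```

View pics/s29.png

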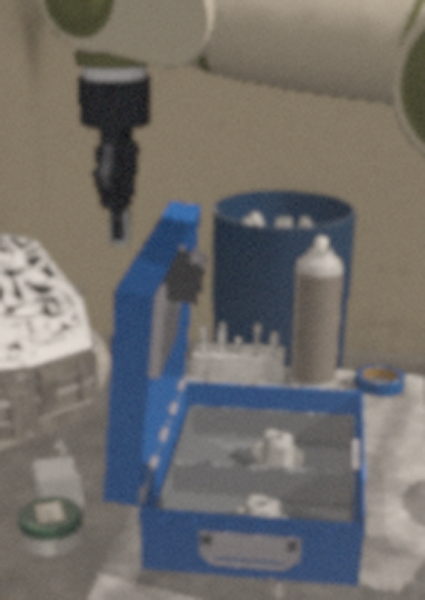

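jog_arm --targets '[{"offset": [0,-0.002,0.012],"yaw": 0},{"offset": [0,-0.004,0.024],"yaw": 0},{"offset": [0,-0.0055,0.036],"yaw": 0},{"offset": [0,-0.0056,0.0465],"yaw": 0},{"offset": [0,-0.005,0.056],"yaw": 0},{"offset": [0,-0.004,0.066],"yaw": 0},{"offset": [0,-0.003,0.076],"yaw": 0},{"offset": [0,-0.002,0.086],"yaw": 0},{"offset": [0,0,0.095],"yaw": 0},{"offset": [0,0.003,0.105],"yaw": 0},{"offset": [0,0.006,0.115],"yaw": 0},{"offset": [0,0.009,0.124],"yaw": 0}]'

```text
time_s: 23.68
eef_pos: [611.9, -109.9, 248.2]
ee_rot: [-0.487, 0.496, 0.511, -0.506]
force: [2.3, -0.1, 0.1]
grip_width: -0.002
```

Run:
```python
from h import *
st()
for p in [(610.9,-110,244.1),(575.9,-111,225.5),(545.4,-112,200.3),(520.4,-113,169.6),(502.1,-113.5,134.5),(495.6,-114,115.8)]: print(off(p).round(4))
c=ctrl.capture("side");crop(c["img"],(180,0,350,240),2.5,"s30.png")
```

```text
t23.68 pos [ 611.9 -109.9  248.2] F [ 2.3 -0.1  0.1] tq [ 0.02 -0.34 -0.02] grip -0.002
x [-0.033  0.999 -0.005] z [-0.999 -0.033 -0.014] q [-3.660e-01  5.050e-01  1.130e+00  1.000e-03  1.492e+00 -1.970e+00]
[-0.0001  0.0041  0.001 ]
[0.0002 0.0222 0.0363]
[0.0003 0.047  0.0672]
[0.0003 0.0773 0.0926]
[0.0006 0.1122 0.1114]
[0.0004 0.1308 0.1181]
```

View pics/s30.png

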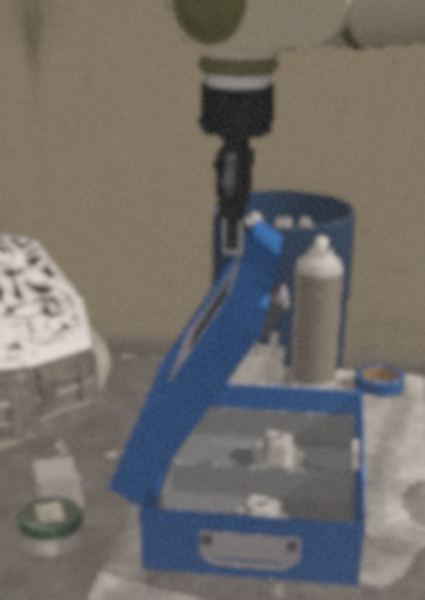

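jog_arm --targets '[{"offset": [0,0.009,0.01],"yaw": 0},{"offset": [0,0.015,0.022],"yaw": 0},{"offset": [0,0.0222,0.0363],"yaw": 0},{"offset": [0,0.03,0.047],"yaw": 0},{"offset": [0,0.038,0.057],"yaw": 0},{"offset": [0,0.047,0.0672],"yaw": 0},{"offset": [0,0.057,0.076],"yaw": 0},{"offset": [0,0.067,0.085],"yaw": 0},{"offset": [0,0.0773,0.0926],"yaw": 0},{"offset": [0,0.088,0.099],"yaw": 0},{"offset": [0,0.095,0.103],"yaw": 0},{"offset": [0,0.095,0.103],"yaw": 0}]'

```text
time_s: 24.73
eef_pos: [508.7, -113.8, 151.7]
ee_rot: [-0.488, 0.496, 0.51, -0.506]
force: [0.1, -0.6, 0.1]
grip_width: -0.0
```

Run:
```python
from h import *
st()
for p in [(502.1,-113.5,134.5),(495.6,-114,115.8),(482,-114,96.5)]: print(off(p).round(4))
c=ctrl.capture("side");crop(c["img"],(180,0,350,240),2.5,"s31.png")
```

```text
t24.73 pos [ 508.7 -113.8  151.7] F [ 0.1 -0.6  0.1] tq [ 0.    0.04 -0.02] grip -0.0
x [-0.032  0.999 -0.005] z [-0.999 -0.033 -0.012] q [-4.460e-01  3.550e-01  1.610e+00  1.000e-03  1.164e+00 -2.050e+00]
[0.0006 0.0171 0.0068]
[0.0004 0.0357 0.0135]
[0.0009 0.0549 0.0273]
```

View pics/s31.png

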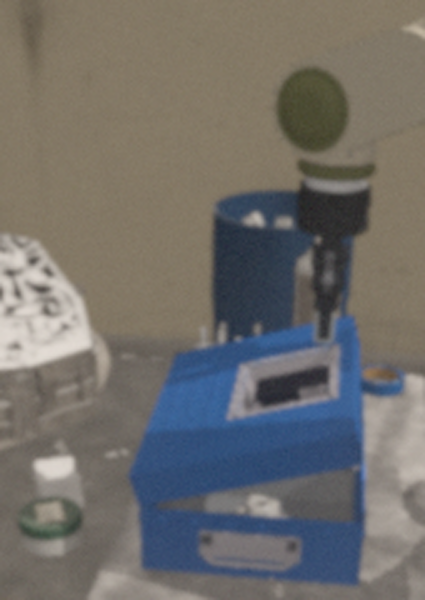

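jog_arm --targets '[{"offset": [0,0.009,0.007],"yaw": 0},{"offset": [0,0.018,0.012],"yaw": 0},{"offset": [0,0.027,0.018],"yaw": 0},{"offset": [0,0.036,0.024],"yaw": 0},{"offset": [0,0.041,0.028],"yaw": 0},{"offset": [0,0.044,0.031],"yaw": 0},{"offset": [0,0.044,0.033],"yaw": 0}]'

```text
time_s: 25.37
eef_pos: [479.1, -116.0, 109.8]
ee_rot: [-0.485, 0.498, 0.511, -0.505]
force: [2.5, -0.3, 4.1]
grip_width: -0.004
```

jog_arm --targets '[{"offset": [0,0.003,0.001],"yaw": 0},{"offset": [0,0.005,0.001],"yaw": 0},{"offset": [0,0.005,0.001],"yaw": 0}]'

```text
time_s: 25.62
eef_pos: [478.9, -116.3, 106.4]
ee_rot: [-0.485, 0.499, 0.511, -0.505]
force: [0.0, 0.0, -0.7]
grip_width: 0.001
```

jog_arm --targets '[{"offset": [0,0.003,0.002],"yaw": 0},{"offset": [0,0.006,0.003],"yaw": 0},{"offset": [0,0.006,0.003],"yaw": 0}]'

```text
time_s: 25.87
eef_pos: [476.3, -116.7, 100.4]
ee_rot: [-0.484, 0.499, 0.511, -0.505]
force: [0.4, -1.4, 1.8]
grip_width: -0.003
```

jog_arm --targets '[{"offset": [0,0.003,0],"yaw": 0},{"offset": [0,0.004,0],"yaw": 0},{"offset": [0,0.004,0],"yaw": 0}]'

```text
time_s: 26.12
eef_pos: [476.6, -116.9, 96.7]
ee_rot: [-0.484, 0.499, 0.511, -0.505]
force: [-1.0, 0.6, 5.1]
grip_width: 0.001
```

jog_arm --targets '[{"offset": [0,0.0015,0],"yaw": 0},{"offset": [0,0.003,0],"yaw": 0},{"offset": [0,0.003,0],"yaw": 0},{"offset": [0,0.003,0],"yaw": 0}]'

```text
time_s: 26.45
eef_pos: [476.7, -117.0, 96.4]
ee_rot: [-0.484, 0.5, 0.511, -0.505]
force: [-12.9, 3.1, 33.3]
grip_width: -0.001
```

Run:
```python
from h import *
st()
c=ctrl.capture("side");crop(c["img"],(225,130,340,240),5,"s32.png")
```

```text
t26.45 pos [ 476.7 -117.    96.4] F [-12.9   3.1  33.3] tq [ 0.77  2.26 -0.02] grip -0.001
x [-0.033  0.999 -0.01 ] z [-0.999 -0.033 -0.022] q [-4.810e-01  3.580e-01  1.771e+00  2.000e-03  9.890e-01 -2.086e+00]
```

View pics/s32.png

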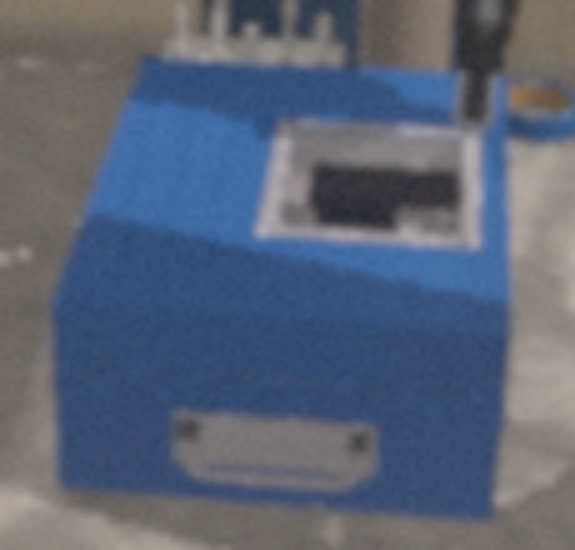

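jog_arm --targets '[{"offset": [0,-0.01,0],"yaw": 0},{"offset": [0,-0.04,0],"yaw": 0},{"offset": [0,-0.08,0],"yaw": 0},{"offset": [0,-0.12,0.02],"yaw": 0},{"offset": [0,-0.15,0.05],"yaw": 0},{"offset": [0,-0.15,0.09],"yaw": 0},{"offset": [0,-0.15,0.12],"yaw": 0},{"offset": [0,-0.15,0.12],"yaw": 0}]'

```text
time_s: 27.17
eef_pos: [350.1, -118.9, 243.8]
ee_rot: [-0.484, 0.5, 0.511, -0.505]
force: [-0.5, -0.5, -0.4]
grip_width: -0.002
```

Run:
```python
from h import *
import pickle
st()
o=pickle.load(open("s0.pkl","rb"))
c=ctrl.capture("side");a=c["img"];crop(a,(180,110,360,340),2.5,"s33.png")
b=(225,130,340,240)
i0=cv2.resize(o["side"]["img"][130:240,225:340,::-1],None,fx=3.4,fy=3.4);i1=cv2.resize(a[130:240,225:340,::-1],None,fx=3.4,fy=3.4)
cv2.imwrite("pics/cmp.png",np.hstack([i0,i1]))
t=ctrl.capture("top")["img"];i0=cv2.resize(o["top"]["img"][140:270,160:420,::-1],None,fx=2.2,fy=2.2);i1=cv2.resize(t[140:270,160:420,::-1],None,fx=2.2,fy=2.2)
cv2.imwrite("pics/cmpt.png",np.vstack([i0,i1]))
```

```text
t27.17 pos [ 350.1 -118.9  243.8] F [-0.5 -0.5 -0.4] tq [-0.01 -0.04  0.  ] grip -0.002
x [-0.032  0.999 -0.011] z [-0.999 -0.032 -0.021] q [-0.651 -0.082  1.866  0.005  1.334 -2.255]
```

View pics/cmp.png

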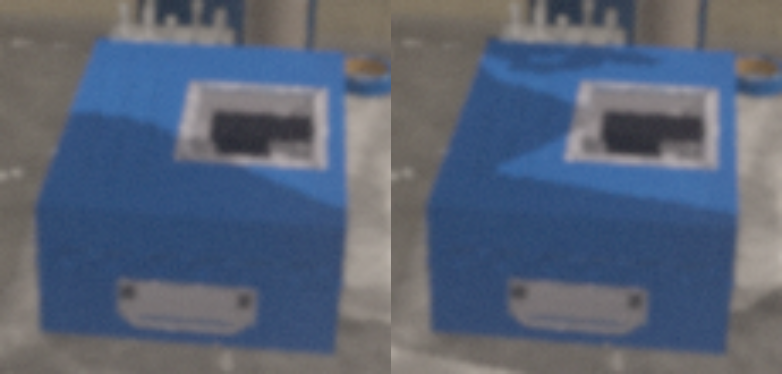

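View pics/cmpt.png

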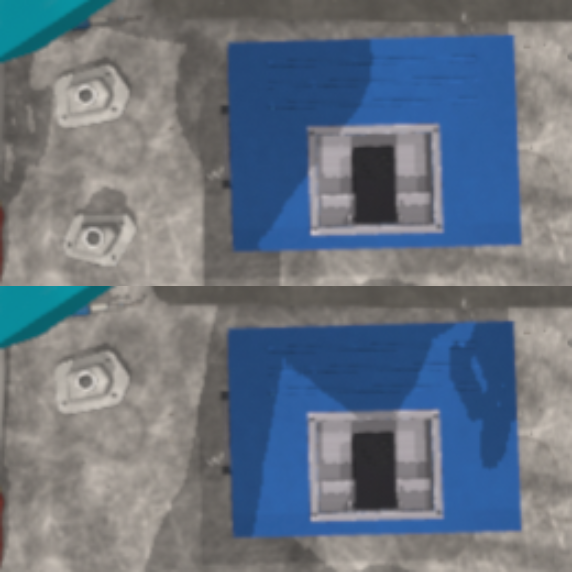

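```bash
python3 -c "
from rig import ctrl
print(ctrl.finish_job())"
```

```text
the job is handed in; nothing more can be done
None
```

The taller casting is in the blue case's empty insert, standing flange down beside the stored one, and the lid is shut. The job was handed in with 27.2 s on the clock.

**What I did**
- I pulled the paddle up to its stop, raised the lid by it to nearly upright and let go.
- I picked the casting up across its boss and lowered it until it touched the insert floor, at about the height I had worked out (5 N on the wrist), then released it.
- I pushed the lid down from behind with the closed fingers and pressed near its front edge.

**Last checks**
- Before the lid was shut, a top view showed both castings upright, each in its own insert.
- The final press met a hard stop at the shut height, with 33 N upward on the wrist.
- After the arm backed off, the lid and paddle looked the same as in the first pictures, with the paddle flush. The low casting looked unmoved in the top view.

**What disagreed or was not tested**
- **Fingertip position:** the tips sit about 17 to 25 mm behind the stated tool point, not 17 mm ahead. My first grasp of the paddle closed on air above it. I then found the true height by touching the lid's rear sheet with about 21 N and worked from that.
- **Latch:** I did not test it by pulling on the lid. That it caught is inferred from the press and the pictures.
- **Joint range:** joint 3 reached 0.198, just inside its lower limit of 0.19, while the gripper was going over the open lid.

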